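Clear the pile of bench blocks into their trays

ROBOT

A 6-joint arm with a two-finger parallel gripper is mounted at the origin on a cart in front of the work surface, level with it; the furniture and walls round the work are solid. World frame = base frame: x ahead of the robot, y to its left, z up, the work surface at z = 0. Lengths are in m, angles in rad, forces in N, time in s.
With the tool pointing down it reaches from about 0.35 to 0.975 m from the base axis. Payload 4.9 kg.
Tool frame: the origin (TCP) lies midway between the tips of the shut fingers; the grasp point (between the pads) lies 19 mm behind it (manip.grip_point_offset is the distance from the TCP to the grasp point, in m); z points along the fingers, y is the direction in which the jaws open and shut (so a half turn about z gives the same grasp; the last joint's range is limited). The gripper opens to 85 mm and grips with 20 to 120 N. Pads are 22 mm wide; open, the fingers measure 114 mm over their backs; the gripper's body (76 mm by 85 mm) begins 54 mm behind the grasp point. The pads swing forward as they close: fully open they stand 13 mm farther back than shut.
Start: joints at [-1.244, 0.053, 1.613, -0, 1.476, -0.119], TCP at [0.269, -0.564, 0.231] pointing down, gripper open.
Joint ranges: [-3.01, 3.01], [-1.01, 2.22], [0.06, 2.58], [-1.02, 4.17], [0.09, 2.62], [-3.14, 3.14]. Speed limits (rad/s): [2.57, 2.57, 3.14, 3.14, 3.14, 3.14].

INTERFACE

Orientations are given as a unit quaternion [w, x, y, z].
In Python, from plant import manip gives the robot as it stands. The module is installed in compiled form; this text tells all that it offers.
- The arm moves only by the tool send_rows, never from a script. Its argument "steps" is a list of rows, each a list of 6 numbers: the shift along the tool's x, y, z in m, then the turn, a rotation vector about the tool's x, y, z in degrees. In form: [[dx, dy, dz, wx, wy, wz], ...]. A call has 1 to 8 rows; each row shifts and turns the commanded pose from where the row before left it, along the tool's axes as they then stand; what a row does not reach is not made up. A row lasts 1/8 s, in which the tool goes at most 62.5 mm and 10.7 degrees, less where a joint would pass 70% of its speed; a pose out of reach is approached as far as the arm can. A call is refused whole if a number of a shift passes 0.0625 or a number of a turn 10.7, either way. A call with a gripper value outside its range is refused whole. "grip" is the opening, from 0 (shut) to 1 (fully open), set as the call begins (left out, the last holds). The fingers move at their own pace and stop on an object; the grip force is fixed at half the most. Time passes only in rows, so rows that do not move let the fingers close. It gives the time, the measured TCP pose, the force and the opening at its end, in the units of the state.
- manip.state(): the state, without advancing time (a new reading comes with each control period).
- manip.grab_frame(name): name is "side" or "top"; returns the picture (400x640x3 uint8, blue, green, red); there is no depth.
- manip.get_calibration(name): a dict with "K" (3x3 intrinsics, pixels), "distortion" ([k1, k2, p1, p2, k3] as OpenCV has them; the pictures are not rectified), "R" (3x3) and "t" (3): a world point X has camera coordinates R X + t. Camera axes: x right, y down, z forward; pixel columns grow to the right and rows downward; lengths in m; the calibration is good to about 2 mm. A picture is of the moment at which its call begins. get_calibration takes no time and is no camera call.
- manip.job_done(): hands the job in, once; it reports no verdict.
The state is a dict: "time": time; "joint_pos": joint angles; "joint_vel": joint speeds; "joint_efforts": joint torques, N m; "tool_pos": TCP position; "tool_rot": TCP orientation; "contact_force": force on the tool from outside, world axes, zero at the start; "ft_torque": the same for the moment, N m; "gripper_width": opening from 0.0 (shut) to 1.0 (fully open).
Only numpy, scipy, OpenCV 4.12 (cv2) and the standard library are available. Lean on these libraries where they do the work, as an engineer would, in place of code of your own. Each camera call takes 0.05 s, during which the arm holds its last target.

TASK

Take the pile of bench things apart from the top down and put each one away, flat and right way up, inside the aluminium holder made for it: the small grey dome-shaped loupe in the round dish, the little brown heat block in the smallest rectangular tray, the white heat block in the middle-sized tray and the dark wooden filing block in the long tray. Leave the grey firebrick and the steel punch where they lie.

Things in the scene. Friction and masses are not known exactly. Their poses are not given: they have to be found in the camera images.
- lens_dome: Jeweller's eye loupe standing on its rim: a small plain grey dome, round, slightly tapering, 31 mm across at the foot, 22 mm high, 30 g. On top of the pile at the start (its foot 101 mm over the bench). Origin at the centre of its underside; z up. Grasp it across its width, near the foot.
- brown_block: Brown heat block, 35 x 47 x 35 mm (x, y, z), about 50 g. Lies on the white block and carries the loupe at the start. Origin at the centre of its underside; z up, y along its length. Grasp across its 35 mm.
- white_block: White heat block, 41 x 67 x 27 mm (x, y, z). Lies on the filing block and carries the brown block at the start. Origin at the centre of its underside; z up, y along its length. Grasp across its 41 mm.
- filing_block: Dark red-brown worn hardwood block, 55 x 119 x 39 mm (x, y, z), about 0.22 kg. Bottom of the pile, on the bench. Origin at the centre of its underside; z up, y along its length. Grasp across its 55 mm.
- round_dish: Round aluminium dish with a grey felt lining, fixed to the bench: 47 mm across inside, 53 mm outside, floor 3 mm thick, wall 8 mm high over the bench. The holder for the loupe (8 mm play all round). Origin at the centre of its underside, on the bench top; z up.
- small_tray: Aluminium tray with a grey felt lining, fixed to the bench: inside 51 x 63 mm, outside 57 x 69 mm (longer side along its y), floor 3 mm thick, walls 3 mm thick and 8 mm high over the bench; thin flat tabs 7 mm long stick out of its two short sides at wall height. The tray for the brown block (8 mm play all round). Origin at the centre of its underside, on the bench top; z up.
- middle_tray: Aluminium tray with a grey felt lining, fixed to the bench: inside 57 x 83 mm, outside 63 x 89 mm (longer side along its y), floor 3 mm thick, walls 3 mm thick and 8 mm high over the bench; thin flat tabs 7 mm long stick out of its two short sides at wall height. The tray for the white block (8 mm play all round). Origin at the centre of its underside, on the bench top; z up.
- long_tray: Aluminium tray with a grey felt lining, fixed to the bench: inside 71 x 135 mm, outside 77 x 141 mm (longer side along its y), floor 3 mm thick, walls 3 mm thick and 8 mm high over the bench; thin flat tabs 7 mm long stick out of its two short sides at wall height. The tray for the filing block (8 mm play all round). Origin at the centre of its underside, on the bench top; z up.
- firebrick: Bystander: loose grey firebrick, 37 x 73 x 25 mm (x, y, z), flat on the bench between the pile and the long tray; no tray is meant for it. Origin at the centre of its underside. Must stay where it is.
- steel_punch: Bystander: loose grey steel punch, a lying round bar 17 mm thick and 60 mm long (along its y), on the near part of the bench. Origin at the centre of its underside. Must stay where it is.
There are look-alikes about, which are no part of the job. Of the things shaped like the lens_dome, the grey one is meant.

How it is judged:
By the outcome, as a careful person would: the job done as asked, in the order asked, and still so for the second after the job is handed in, with the robot touching nothing.
It also fails if it takes over 109 s, if anything falls off the work surface, if the arm or the gripper's body presses on something with over 40 N, if the wrist force passes 120 N, or if a joint passes its speed limit or range.

## Working session

There is one attempt and no reset: what is moved stays moved. The work goes in short steps, Python scripts to look and compute and a tool call to move; the robot and the scene stay as the last step left them, time stands still between calls to the robot, and variables do not carry over. Pictures are saved under pics/ and viewed, and the job is handed in when it is done.

Besides the shell and the picture viewer there is one more tool, called after "Emit:" by a JSON object that holds its "name" and its "arguments", one argument or row to a line. send_rows: Moves the arm, as the interface text tells. Its arguments: {"type":"object","properties":{"steps":{"type":"array"},"grip":{"type":"number"}},"required":["steps"]}

```bash
mkdir -p pics; python3 - <<'E'
from plant import manip
import cv2,numpy as np
np.set_printoptions(precision=4,suppress=True)
for n in("top","side"):
    cv2.imwrite(f"pics/{n}0.png",manip.grab_frame(n)); c=manip.get_calibration(n)
    print(n,c); print(-np.array(c["R"]).T@np.array(c["t"]))
print(manip.state(), manip.grip_point_offset)
E
```

```text
top {'K': array([[509.8494,   0.    , 317.5043],
       [  0.    , 509.8494, 199.612 ],
       [  0.    ,   0.    ,   1.    ]]), 'distortion': array([-0.033,  0.   ,  0.   ,  0.   ,  0.   ]), 'R': array([[ 0.0056, -0.9993, -0.0369],
       [-0.9884,  0.    , -0.1522],
       [ 0.152 ,  0.0373, -0.9877]]), 't': array([0.267 , 0.4571, 0.9295])}
[0.309  0.2321 0.9974]
side {'K': array([[460.5446,   0.    , 323.1399],
       [  0.    , 460.5446, 197.1909],
       [  0.    ,   0.    ,   1.    ]]), 'distortion': array([-0.0149,  0.    ,  0.    ,  0.    ,  0.    ]), 'R': array([[-0.842 , -0.539 ,  0.0232],
       [-0.3228,  0.4688, -0.8222],
       [ 0.4323, -0.6998, -0.5687]]), 't': array([0.4905, 0.1078, 0.8748])}
[0.0697 0.826  0.5748]
{'time': 0.1, 'joint_pos': array([-1.244 ,  0.0533,  1.6142, -0.    ,  1.476 , -0.119 ]), 'joint_vel': array([ 0.0019,  0.0008, -0.0036, -0.0009, -0.0003,  0.0001]), 'joint_efforts': array([  0.0013, -39.4902, -37.1363,  -0.    ,   0.0039,   0.    ]), 'tool_pos': array([ 0.2693, -0.5634,  0.2302]), 'tool_rot': array([-0.0009,  0.9753,  0.221 , -0.0001]), 'contact_force': array([ 0.2412, -0.2959,  0.1458]), 'ft_torque': array([ 0.0114,  0.0017, -0.0485]), 'gripper_width': 1.000310586257136} 0.0187
```

View pics/top0.png

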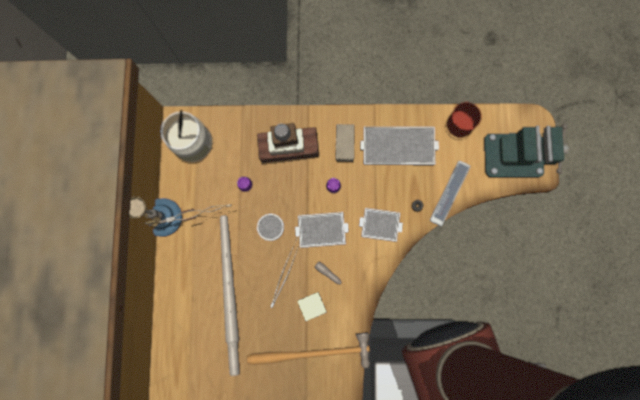

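View pics/side0.png

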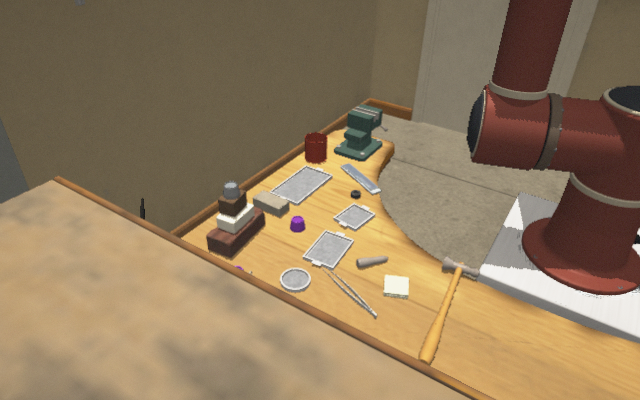

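```bash
cat > h.py <<'E'
import cv2,numpy as np
from plant import manip
np.set_printoptions(precision=4,suppress=True)
def bp(n,uv,z):
    c=manip.get_calibration(n);R=np.array(c["R"]);t=np.array(c["t"])
    p=cv2.undistortPoints(np.array(uv,float).reshape(-1,1,2),c["K"],np.array(c["distortion"]))[:,0]
    d=np.c_[p,np.ones(len(p))]@R; C=-R.T@t
    return C+d*((np.asarray(z)-C[2])/d[:,2])[:,None]
def pj(n,X):
    c=manip.get_calibration(n)
    return cv2.projectPoints(np.array(X,float).reshape(-1,1,3),cv2.Rodrigues(np.array(c["R"]))[0],np.array(c["t"]),c["K"],np.array(c["distortion"]))[0][:,0]
def crop(src,out,x0,y0,w,h,s):
    im=cv2.imread(src) if isinstance(src,str) else src
    cv2.imwrite(out,cv2.resize(im[y0:y0+h,x0:x0+w],None,fx=s,fy=s,interpolation=cv2.INTER_CUBIC))
E
python3 - <<'E'
from h import *
crop("pics/top0.png","pics/t0a.png",245,110,100,70,8)
crop("pics/top0.png","pics/t0b.png",230,110,220,150,3.6)
crop("pics/side0.png","pics/s0a.png",190,160,130,100,6)
E
```

```text
(no output)
```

View pics/t0a.png

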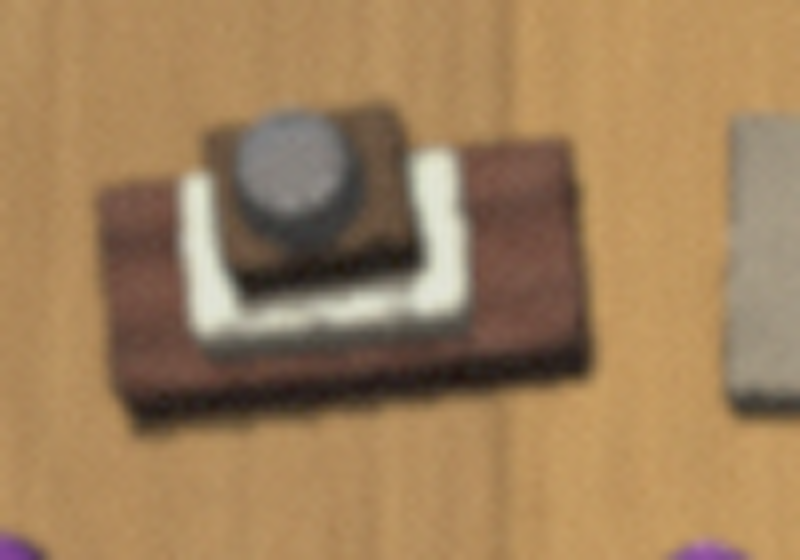

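View pics/t0b.png

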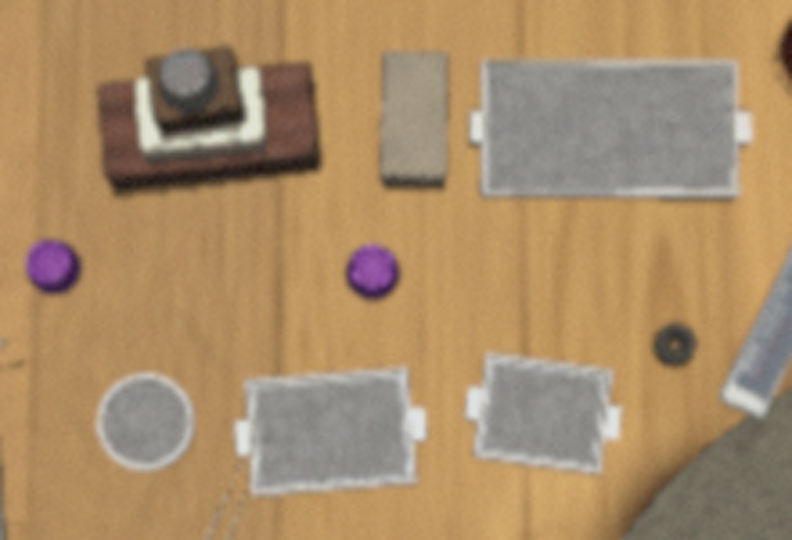

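View pics/s0a.png

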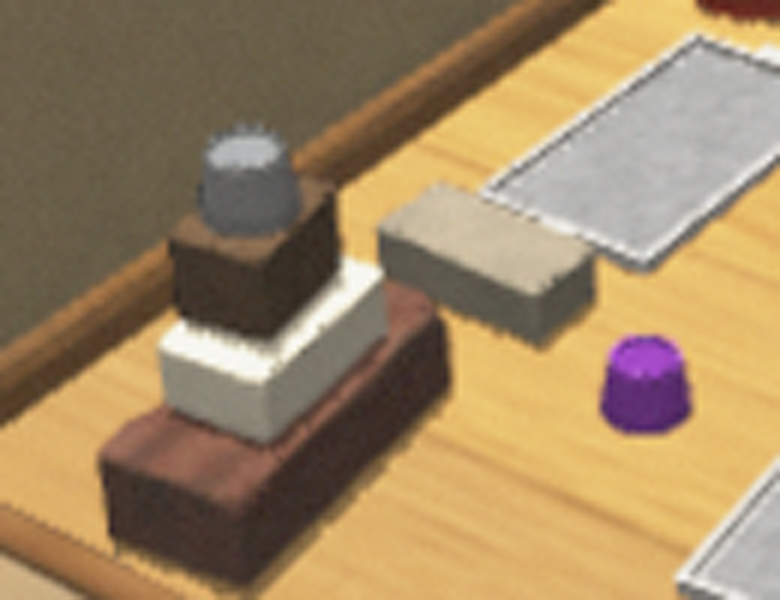

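```bash
cat > fit.py <<'E'
from h import *
from scipy.optimize import least_squares
def rect(px,z,L,W):  # px corners; L along y, W along x; returns cx,cy,yaw (y-axis dir angle from world +y)
    P=bp("top",px,np.full(4,z))[:,:2]
    def cor(p):
        a=p[2];R=np.array([[np.cos(a),-np.sin(a)],[np.sin(a),np.cos(a)]])
        # order: TL,TR,BR,BL in image => (+x,+y),(+x,-y),(-x,-y),(-x,+y)
        return p[:2]+np.array([[W/2,L/2],[W/2,-L/2],[-W/2,-L/2],[-W/2,L/2]])@R.T
    r=least_squares(lambda p:(cor(p)-P).ravel(),[*P.mean(0),0])
    return r.x,cor(r.x),np.abs(r.fun).max()
a=lambda l:[((x+.5)/8-.5+245,(y+.5)/8-.5+110) for x,y in l]
b=lambda l:[((x+.5)/3.6-.5+230,(y+.5)/3.6-.5+110) for x,y in l]
spec={"filing":(a([(100,188),(570,140),(585,350),(125,395)]),.039,.119,.055,0),
"white":(a([(180,172),(458,148),(468,308),(200,335)]),.066,.067,.041,.039),
"brown":(a([(205,130),(400,105),(415,245),(238,270)]),.101,.047,.035,.066),
"long":(b([(481,61),(738,61),(740,195),(481,195)]),.008,.141,.077,0),
"middle":(b([(246,382),(406,368),(415,481),(253,494)]),.008,.089,.063,0),
"small":(b([(488,354),(612,372),(601,471),(475,456)]),.008,.069,.057,0),
"fire":(b([(382,52),(447,52),(445,180),(381,178)]),.025,.073,.037,0)}
E
cat > r1.py <<'E'
from fit import *
top=cv2.imread("pics/top0.png");side=cv2.imread("pics/side0.png")
S=6
T=cv2.resize(top,None,fx=S,fy=S,interpolation=cv2.INTER_CUBIC);D=cv2.resize(side,None,fx=S,fy=S,interpolation=cv2.INTER_CUBIC)
def dr(X,col):
    for n,I in(("top",T),("side",D)):
        q=((pj(n,X)+.5)*S-.5).round().astype(int)
        cv2.polylines(I,[q.reshape(-1,1,2)],True,col,1)
for k,(px,z,L,W,z0) in spec.items():
    x,c,e=rect(px,z,L,W);print(k,x[:2],np.degrees(x[2]),e)
    dr(np.c_[c,np.full(4,z)],(0,255,0));dr(np.c_[c,np.full(4,z0)],(0,0,255))
th=np.linspace(0,6.28,40)
def circ(c,r,z,col): dr(np.c_[c[0]+r*np.cos(th),c[1]+r*np.sin(th),np.full(40,z)],col)
d=bp("top",b([(145,421)]),[.008])[0];print("dish",d);circ(d,.0265,.008,(0,255,0))
l=bp("top",a([(291,165)]),[.123])[0];print("loupe top",l);circ(l,.0155,.101,(0,0,255));circ(l,.012,.123,(0,255,0))
cv2.imwrite("pics/ov_t1.png",T[105*S:175*S,250*S:360*S]);cv2.imwrite("pics/ov_t2.png",T[110*S:260*S:2,240*S:450*S:2][:, :])
cv2.imwrite("pics/ov_s1.png",D[175*S:265*S,195*S:320*S]);cv2.imwrite("pics/ov_s2.png",D[150*S:300*S:2,230*S:400*S:2])
E
python3 r1.py
```

```text
filing [0.5677 0.327 ] 5.705596230712577 0.003618824856473579
white [0.567  0.3287] 5.43421708263887 0.001899926872019897
brown [0.5699 0.328 ] 8.598443181245 0.003507675641957919
long [0.571  0.1079] -0.2946862565786393 0.0009226824212222179
middle [0.4027 0.2618] 4.7251091340815785 0.001167353698947493
small [0.4126 0.1463] -7.499752977818203 0.0015594943573929432
fire [0.5738 0.2164] -0.9748613609042525 0.01936300036715982
dish [0.4079 0.3624 0.008 ]
loupe top [0.5686 0.331  0.123 ]
```

View pics/ov_t1.png

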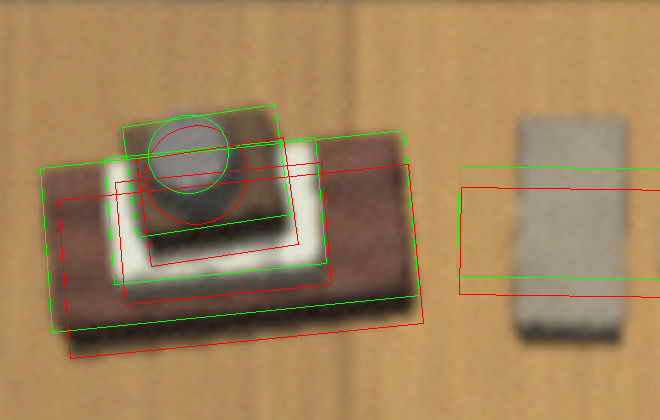

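View pics/ov_s1.png

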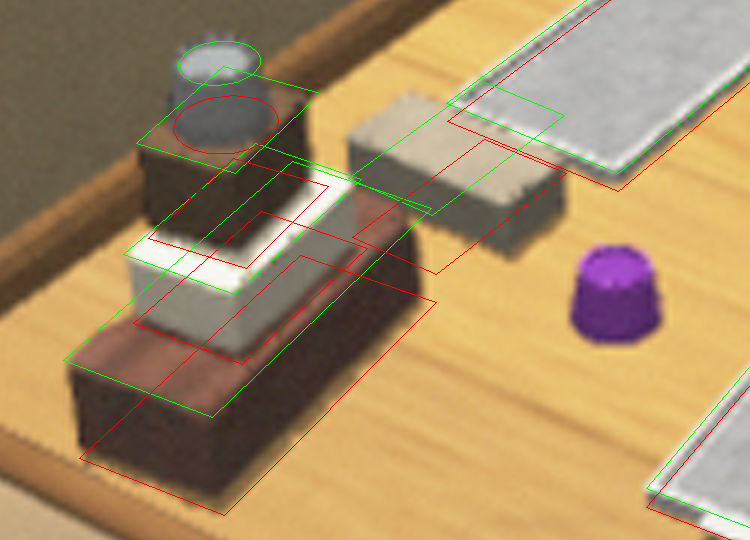

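View pics/ov_t2.png

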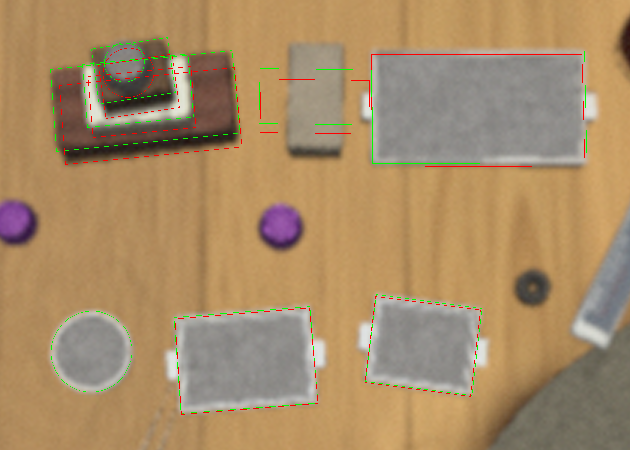

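View pics/ov_s2.png

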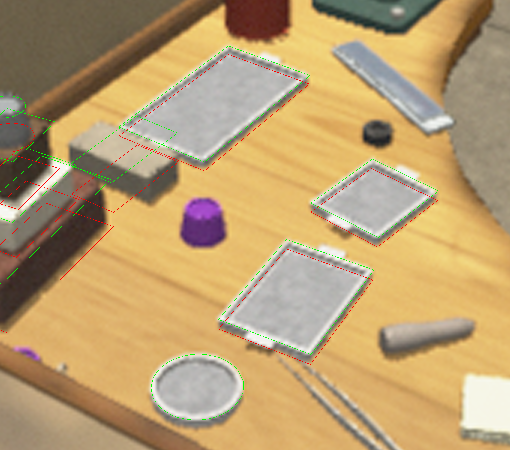

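```bash
cat >> h.py <<'E'
def go(x,y,z,th,st=None):
    s=st or manip.state();q=s["tool_rot"];p=np.array(s["tool_pos"])
    w,a,b,c=q
    X=np.array([1-2*(b*b+c*c),2*(a*b+w*c),2*(a*c-w*b)]);Z=np.array([2*(a*c+w*b),2*(b*c-w*a),1-2*(a*a+b*b)])
    cur=np.degrees(np.arctan2(X[1],X[0]))
    t=np.radians(th);d=np.array([x,y,z])-p
    tx=d[0]*np.cos(t)+d[1]*np.sin(t);ty=d[0]*np.sin(t)-d[1]*np.cos(t)
    print("t%.2f pos %s th %.2f Zax %s | turn wz %.2f then dx %.4f dy %.4f dz %.4f"%(s["time"],p,cur,Z,cur-th,tx,ty,-d[2]), "F",np.array(s["contact_force"]),"w",round(s["gripper_width"],3))
E
python3 - <<'E'
from h import *
from fit import b
go(.5686,.331,.23,98)
c=b([(52,265),(373,270),(415,115),(675,344)]);print(c);print(bp("top",c,[.022,.022,.025,.01]))
print(bp("top",[(328,272),(318,264),(338,281),(316,306),(524,155),(135,200),(280,106)],[.01,.01,.01,0,.06,0,0]))
E
```

```text
t0.10 pos [ 0.2693 -0.5634  0.2302] th 25.54 Zax [-0.0006  0.0018 -1.    ] | turn wz -72.46 then dx 0.8440 dy 0.4209 dz 0.0002 F [ 0.2412 -0.2959  0.1458] w 1.0
[(244.08333333333334, 183.25), (333.25, 184.63888888888889), (344.91666666666663, 141.58333333333334), (417.1388888888889, 205.19444444444446)]
[[0.4916 0.4131 0.022 ]
 [0.4886 0.2385 0.022 ]
 [0.5739 0.2157 0.025 ]
 [0.45   0.0754 0.01  ]]
[[ 0.3204  0.2485  0.01  ]
 [ 0.3356  0.2678  0.01  ]
 [ 0.3035  0.2293  0.01  ]
 [ 0.2556  0.2715  0.    ]
 [ 0.5376 -0.1182  0.06  ]
 [ 0.4617  0.638   0.    ]
 [ 0.6564  0.3477  0.    ]]
```

Candidates for the loupe: the grey dome at (281,131) on top of the pile, the purple domes at (244,183) and (333,185), and the dark nut at (417,205). The crops show that the dome on the pile is the only grey one, so I choose that. Next I turn the wrist.

Emit:
{"name": "send_rows", "arguments": {
  "steps": [
    [0,0,0,0,0,-10.5],
    [0,0,0,0,0,-10.5],
    [0,0,0,0,0,-10.5],
    [0,0,0,0,0,-10.5],
    [0,0,0,0,0,-10.5],
    [0,0,0,0,0,-10.5],
    [0,0,0,0,0,-9.5],
    [0,0,0,0,0,0]
  ],
  "grip": 1
}}

```text
time: 1.1
tool_pos: [0.2694, -0.5636, 0.2307]
tool_rot: [-0.0, 0.657, 0.754, 0.0]
contact_force: [0.1, 0.4, 0.8]
gripper_width: 0.997
```

Emit:
{"name": "send_rows", "arguments": {
  "steps": [
    [0.05,0.025,0,0,0,0],
    [0.05,0.025,0,0,0,0],
    [0.05,0.025,0,0,0,0],
    [0.05,0.025,0,0,0,0],
    [0.05,0.025,0,0,0,0],
    [0.05,0.025,0,0,0,0],
    [0.05,0.025,0,0,0,0],
    [0.05,0.025,0,0,0,0]
  ]
}}

```text
time: 2.1
tool_pos: [0.4117, -0.1381, 0.2313]
tool_rot: [0.0, 0.657, 0.754, 0.0]
contact_force: [1.4, -0.9, -0.3]
gripper_width: 1.006
```

Emit:
{"name": "send_rows", "arguments": {
  "steps": [
    [0.05,0.025,0,0,0,0],
    [0.05,0.025,0,0,0,0],
    [0.05,0.025,0,0,0,0],
    [0.05,0.025,0,0,0,0],
    [0.05,0.025,0,0,0,0],
    [0.05,0.025,0,0,0,0],
    [0.05,0.025,0,0,0,0],
    [0.05,0.025,0,0,0,0]
  ]
}}

```text
time: 3.1
tool_pos: [0.5539, 0.2861, 0.231]
tool_rot: [0.0, 0.657, 0.754, -0.0]
contact_force: [1.6, 0.3, 0.4]
gripper_width: 1.001
```

```bash
python3 -c "
from h import *
go(.5686,.331,.20,98)"
```

```text
t3.10 pos [0.5539 0.2861 0.231 ] th 97.88 Zax [-0.0001 -0.0002 -1.    ] | turn wz -0.12 then dx 0.0424 dy 0.0208 dz 0.0310 F [1.6223 0.2977 0.3619] w 1.001
```

Emit:
{"name": "send_rows", "arguments": {
  "steps": [
    [0.022,0.011,0,0,0,0],
    [0.02,0.01,0,0,0,0],
    [0,0,0.03,0,0,0],
    [0,0,0.03,0,0,0],
    [0,0,0.02,0,0,0],
    [0,0,0.015,0,0,0],
    [0,0,0,0,0,0]
  ],
  "grip": 0.75
}}

```text
time: 3.98
tool_pos: [0.5679, 0.3284, 0.135]
tool_rot: [-0.001, 0.656, 0.755, -0.001]
contact_force: [0.2, -0.6, -0.9]
gripper_width: 0.748
```

```bash
python3 - <<'E'
from h import *
crop(manip.grab_frame("side"),"pics/s1.png",170,120,160,120,5)
crop(manip.grab_frame("top"),"pics/t1.png",220,80,160,120,5)
go(.5686,.331,.102,98)
E
```

```text
t4.08 pos [0.5691 0.3289 0.1373] th 98.02 Zax [ 0.0014  0.0006 -1.    ] | turn wz 0.02 then dx 0.0021 dy -0.0002 dz 0.0353 F [0.3215 0.1781 0.1035] w 0.747
```

View pics/s1.png

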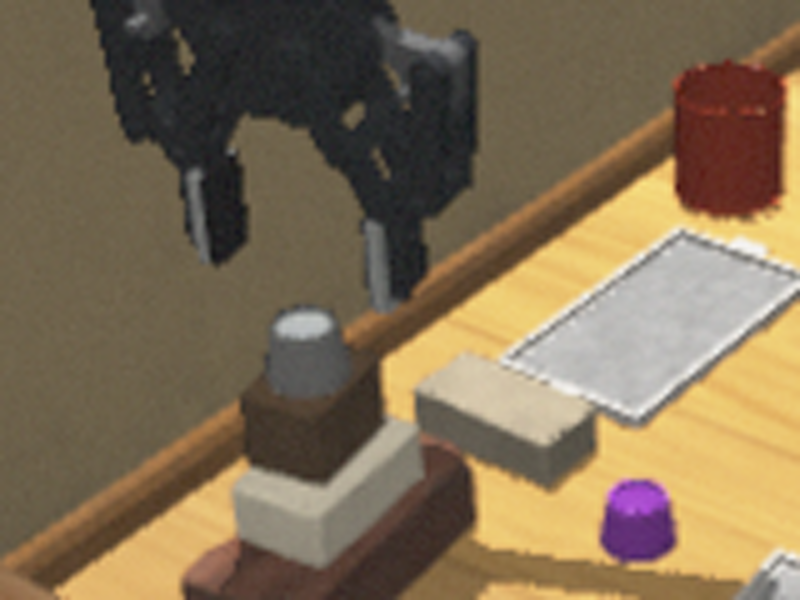

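View pics/t1.png

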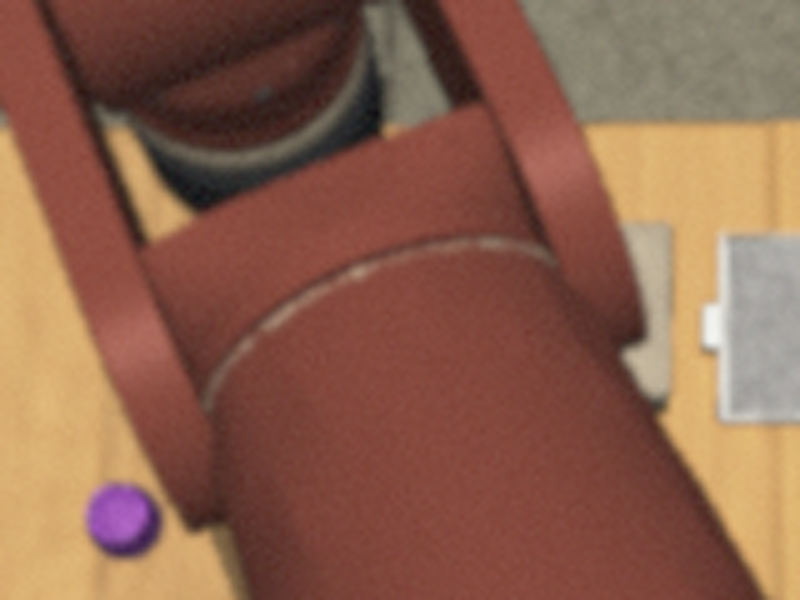

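The side view shows the open fingers straddling the dome at about (300,350) in the crop, with no contact. I descend and close.

Emit:
{"name": "send_rows", "arguments": {
  "steps": [
    [0.002,0,0.015,0,0,0],
    [0,0,0.012,0,0,0],
    [0,0,0.008,0,0,0],
    [0,0,0,0,0,0],
    [0,0,0,0,0,0]
  ]
}}

```text
time: 4.7
tool_pos: [0.5684, 0.3308, 0.1015]
tool_rot: [0.0, 0.656, 0.755, 0.0]
contact_force: [-0.3, -0.0, -0.3]
gripper_width: 0.751
```

Emit:
{"name": "send_rows", "arguments": {
  "steps": [
    [0,0,0,0,0,0],
    [0,0,0,0,0,0],
    [0,0,0,0,0,0],
    [0,0,0,0,0,0],
    [0,0,0,0,0,0],
    [0,0,0,0,0,0],
    [0,0,0,0,0,0],
    [0,0,0,0,0,0]
  ],
  "grip": 0
}}

```text
time: 5.7
tool_pos: [0.5688, 0.3309, 0.1022]
tool_rot: [0.0, 0.656, 0.755, 0.001]
contact_force: [-0.7, 0.2, 5.0]
gripper_width: 0.311
```

```bash
python3 - <<'E'
from h import *
crop(manip.grab_frame("side"),"pics/s2.png",190,150,100,80,8)
go(.5686,.331,.102,98)
E
```

```text
t5.75 pos [0.5688 0.331  0.1022] th 98.04 Zax [ 0.0014  0.0006 -1.    ] | turn wz 0.04 then dx 0.0001 dy -0.0002 dz 0.0002 F [-0.8529 -0.119   5.2138] w 0.309
```

View pics/s2.png

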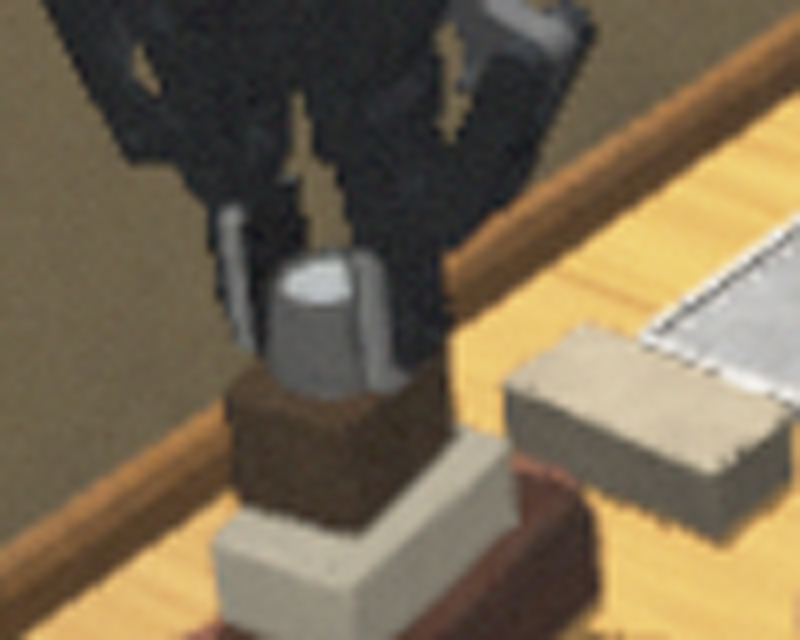

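Emit:
{"name": "send_rows", "arguments": {
  "steps": [
    [0,0,-0.01,0,0,0],
    [0,0,-0.02,0,0,0],
    [0,0,-0.03,0,0,0],
    [0,0,0,0,0,0]
  ]
}}

```text
time: 6.25
tool_pos: [0.5703, 0.3316, 0.1658]
tool_rot: [0.001, 0.656, 0.755, 0.003]
contact_force: [0.1, 0.0, -0.4]
gripper_width: 0.307
```

```bash
python3 - <<'E'
from h import *
crop(manip.grab_frame("side"),"pics/s3.png",190,110,100,120,5)
go(.4079,.3624,.06,98)
E
```

```text
t6.30 pos [0.5692 0.3311 0.1635] th 98.04 Zax [ 0.0033  0.0015 -1.    ] | turn wz 0.04 then dx 0.0534 dy -0.1554 dz 0.1035 F [ 0.4342 -0.3887  0.0702] w 0.307
```

View pics/s3.png

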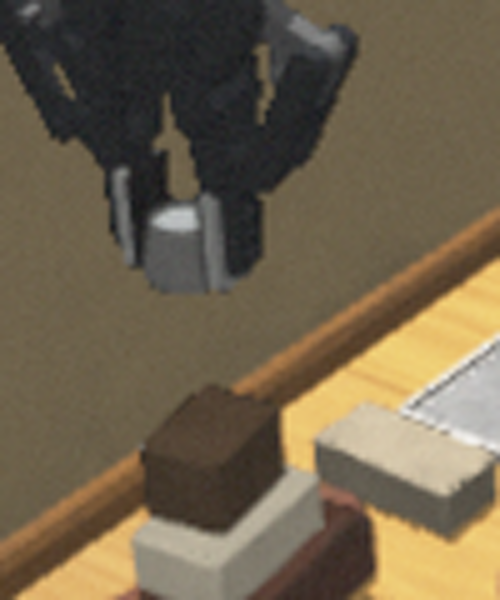

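Emit:
{"name": "send_rows", "arguments": {
  "steps": [
    [0.0134,-0.039,0,0,0,0],
    [0.0134,-0.039,0,0,0,0],
    [0.0134,-0.039,0,0,0,0],
    [0.0132,-0.0384,0,0,0,0],
    [0,0,0.04,0,0,0],
    [0,0,0.04,0,0,0],
    [0,0,0.02,0,0,0],
    [0,0,0,0,0,0]
  ]
}}

```text
time: 7.3
tool_pos: [0.4055, 0.3608, 0.059]
tool_rot: [-0.001, 0.656, 0.755, -0.002]
contact_force: [1.3, 0.5, 0.8]
gripper_width: 0.31
```

```bash
python3 - <<'E'
from h import *
crop(manip.grab_frame("side"),"pics/s4.png",240,210,120,90,6)
crop(manip.grab_frame("top"),"pics/t4.png",220,100,100,150,4)
go(.4079,.3624,.0085,98)
E
```

```text
t7.40 pos [0.4077 0.3622 0.0623] th 98.03 Zax [ 0.0011  0.0008 -1.    ] | turn wz 0.03 then dx 0.0001 dy 0.0002 dz 0.0538 F [-0.0513 -0.4085  0.3734] w 0.31
```

View pics/s4.png

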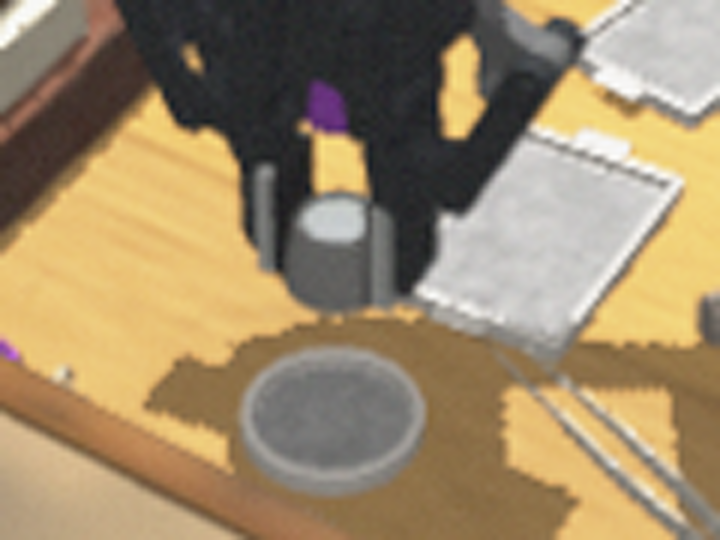

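View pics/t4.png

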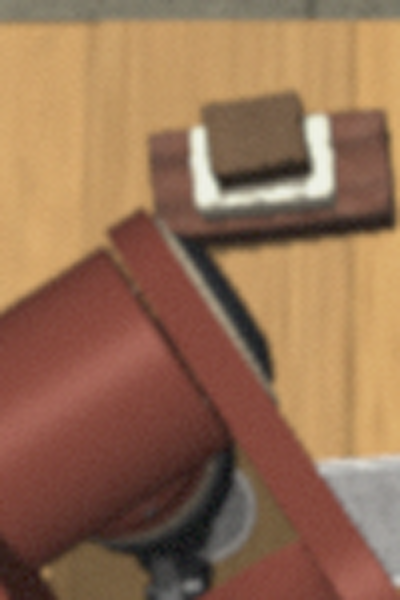

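Emit:
{"name": "send_rows", "arguments": {
  "steps": [
    [0,0,0.02,0,0,0],
    [0,0,0.02,0,0,0],
    [0,0,0.01,0,0,0],
    [0,0,0.003,0,0,0],
    [0,0,0,0,0,0],
    [0,0,0.003,0,0,0],
    [0,0,0,0,0,0]
  ]
}}

```text
time: 8.28
tool_pos: [0.4073, 0.3621, 0.0056]
tool_rot: [0.0, 0.656, 0.755, 0.001]
contact_force: [0.8, -0.1, 0.5]
gripper_width: 0.304
```

```bash
python3 - <<'E'
from h import *
crop(manip.grab_frame("side"),"pics/s5.png",240,210,120,90,6)
go(.4079,.3624,.006,98)
E
```

```text
t8.32 pos [0.4073 0.3621 0.0057] th 98.04 Zax [ 0.0009  0.0006 -1.    ] | turn wz 0.04 then dx 0.0002 dy 0.0007 dz -0.0003 F [0.1922 0.728  0.1202] w 0.307
```

View pics/s5.png

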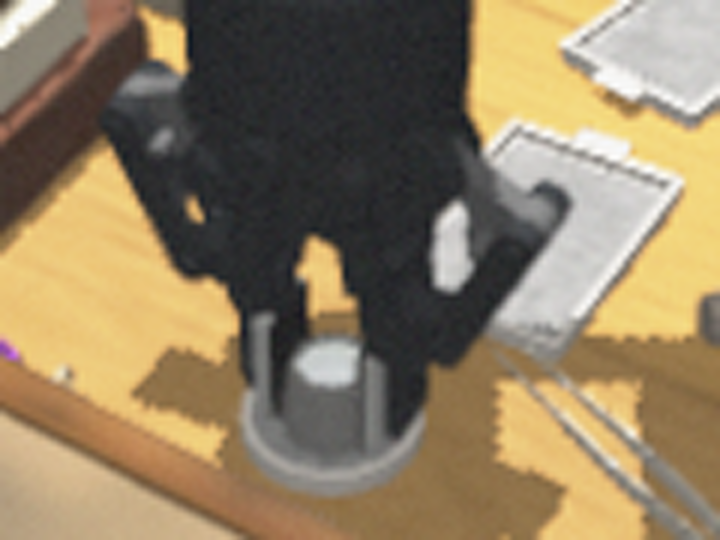

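Emit:
{"name": "send_rows", "arguments": {
  "steps": [
    [0,0,0,0,0,0],
    [0,0,0,0,0,0],
    [0,0,0,0,0,0]
  ],
  "grip": 0.42
}}

```text
time: 8.7
tool_pos: [0.4074, 0.3621, 0.0052]
tool_rot: [0.0, 0.656, 0.755, 0.001]
contact_force: [4.2, 2.7, -6.8]
gripper_width: 0.408
```

```bash
python3 - <<'E'
from h import *
crop(manip.grab_frame("side"),"pics/s6.png",240,210,120,90,6)
go(.4079,.3624,.006,98)
E
```

```text
t8.75 pos [0.4074 0.3621 0.0052] th 98.02 Zax [ 0.0013  0.001  -1.    ] | turn wz 0.02 then dx 0.0002 dy 0.0005 dz -0.0008 F [ 4.7864  3.1205 -6.5628] w 0.409
```

View pics/s6.png

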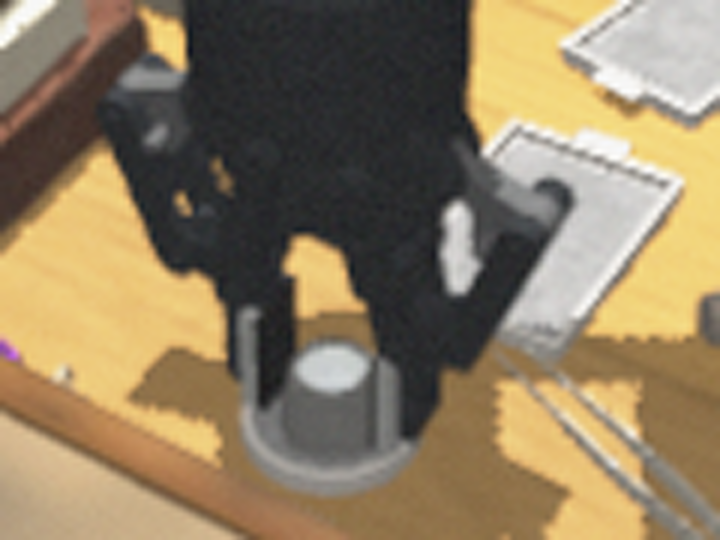

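Emit:
{"name": "send_rows", "arguments": {
  "steps": [
    [0,0,0,0,0,0],
    [0,0,-0.004,0,0,0],
    [0,0,-0.008,0,0,0],
    [0,0,-0.02,0,0,0],
    [0,0,-0.03,0,0,0],
    [0,0,-0.04,0,0,0],
    [0,0,-0.02,0,0,0]
  ],
  "grip": 0.37
}}

```text
time: 9.62
tool_pos: [0.4081, 0.3627, 0.1314]
tool_rot: [0.001, 0.656, 0.755, 0.002]
contact_force: [-0.1, 0.6, -0.4]
gripper_width: 0.37
```

```bash
python3 - <<'E'
from h import *
crop(manip.grab_frame("side"),"pics/s7.png",170,150,190,140,4)
go(.569,.328,.13,98)
E
```

```text
t9.68 pos [0.409  0.3633 0.1333] th 98.05 Zax [ 0.0066  0.0044 -1.    ] | turn wz 0.05 then dx -0.0573 dy 0.1535 dz 0.0033 F [1.6322 0.9092 1.7291] w 0.367
```

View pics/s7.png

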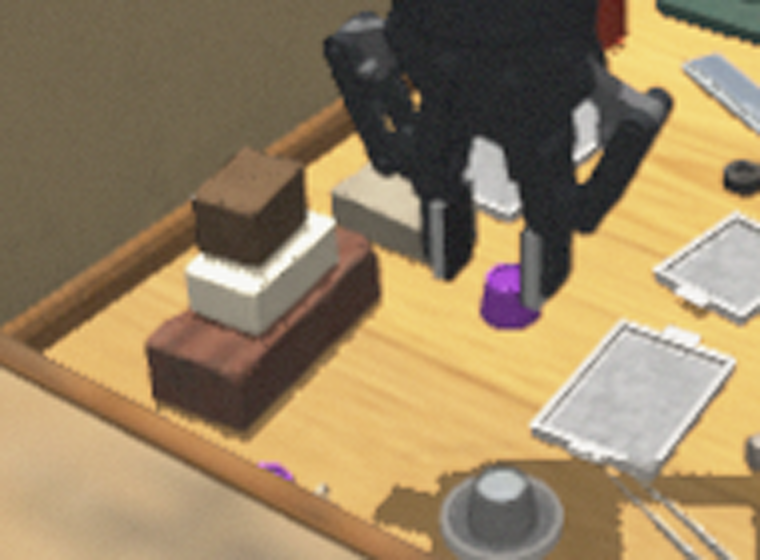

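```bash
python3 - <<'E'
from fit import *
c=[((x+.5)/4-.5+220,(y+.5)/4-.5+100) for x,y in [(203,107),(298,95),(308,165),(217,180)]]
x,_,e=rect(c,.101,.047,.035);print(x[:2],np.degrees(x[2]),e)
E
```

```text
[0.5683 0.3282] 8.931316192057153 0.0028379832661353244
```

Emit:
{"name": "send_rows", "arguments": {
  "steps": [
    [-0.0143,0.0383,-0.01,0,0,-0.5],
    [-0.0143,0.0383,0,0,0,0],
    [-0.0143,0.0383,0,0,0,0],
    [-0.0143,0.0383,0,0,0,0],
    [0,0,0,0,0,0],
    [0,0,0.02,0,0,0],
    [0,0,0,0,0,0]
  ],
  "grip": 0.75
}}

```text
time: 10.55
tool_pos: [0.5637, 0.3271, 0.1134]
tool_rot: [-0.002, 0.652, 0.758, -0.003]
contact_force: [0.2, -0.8, -0.3]
gripper_width: 0.75
```

```bash
python3 - <<'E'
from h import *
crop(manip.grab_frame("side"),"pics/s8.png",190,130,120,100,6)
go(.569,.328,.073,98.5)
E
```

```text
t10.60 pos [0.5644 0.3275 0.1147] th 98.60 Zax [-0.0043 -0.0017 -1.    ] | turn wz 0.10 then dx -0.0002 dy 0.0046 dz 0.0417 F [-0.3641  0.1853  0.7981] w 0.747
```

View pics/s8.png

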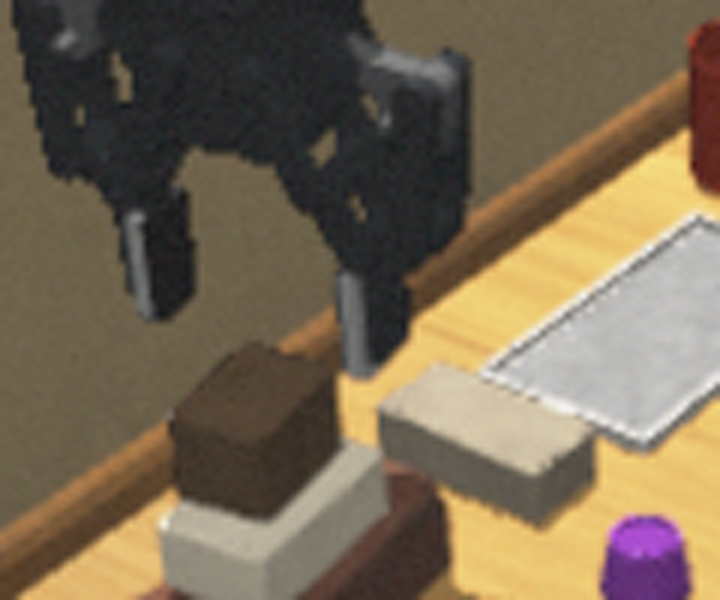

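Emit:
{"name": "send_rows", "arguments": {
  "steps": [
    [0,0.001,0.01,0,0,0],
    [0,0,0.015,0,0,0],
    [0,0,0.012,0,0,0],
    [0,0,0,0,0,0],
    [0,0,0,0,0,0]
  ]
}}

```text
time: 11.22
tool_pos: [0.568, 0.3279, 0.0804]
tool_rot: [0.0, 0.653, 0.758, 0.0]
contact_force: [-0.1, -0.0, -0.0]
gripper_width: 0.748
```

```bash
python3 - <<'E'
from h import *
go(.569,.328,.073,98.5)
E
```

```text
t11.22 pos [0.568  0.3279 0.0804] th 98.54 Zax [ 0.0002  0.0001 -1.    ] | turn wz 0.04 then dx -0.0000 dy 0.0010 dz 0.0074 F [-0.1301 -0.0296 -0.0467] w 0.748
```

Emit:
{"name": "send_rows", "arguments": {
  "steps": [
    [0,0.001,0.007,0,0,0],
    [0,0,0,0,0,0],
    [0,0,0,0,0,0]
  ]
}}

```text
time: 11.6
tool_pos: [0.5689, 0.328, 0.0734]
tool_rot: [-0.0, 0.653, 0.758, 0.0]
contact_force: [-0.5, 1.5, 0.1]
gripper_width: 0.749
```

Emit:
{"name": "send_rows", "arguments": {
  "steps": [
    [0,0,0,0,0,0],
    [0,0,0,0,0,0],
    [0,0,0,0,0,0],
    [0,0,0,0,0,0],
    [0,0,0,0,0,0],
    [0,0,0,0,0,0]
  ],
  "grip": 0
}}

```text
time: 12.35
tool_pos: [0.5691, 0.3281, 0.0738]
tool_rot: [0.0, 0.652, 0.758, 0.0]
contact_force: [0.5, 0.8, 3.0]
gripper_width: 0.397
```

```bash
python3 - <<'E'
from h import *
crop(manip.grab_frame("side"),"pics/s9.png",190,150,100,100,6)
go(.569,.328,.073,98.5)
E
```

```text
t12.40 pos [0.5691 0.3281 0.0738] th 98.54 Zax [ 0.0008  0.0004 -1.    ] | turn wz 0.04 then dx -0.0001 dy -0.0001 dz 0.0008 F [-0.2637 -0.2046  4.3272] w 0.399
```

View pics/s9.png

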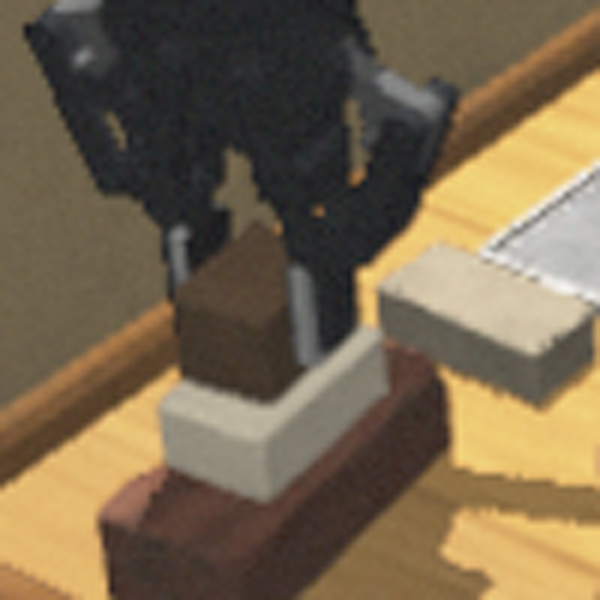

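Emit:
{"name": "send_rows", "arguments": {
  "steps": [
    [0,0,-0.01,0,0,0],
    [0,0,-0.02,0,0,0],
    [0,0,-0.03,0,0,4],
    [0,0,0,0,0,6],
    [0,0,0,0,0,6],
    [0,0,0,0,0,0],
    [0,0,0,0,0,0]
  ]
}}

```text
time: 13.28
tool_pos: [0.5689, 0.328, 0.1338]
tool_rot: [0.0, 0.751, 0.66, 0.0]
contact_force: [0.3, -0.5, 0.3]
gripper_width: 0.395
```

```bash
python3 - <<'E'
from h import *
go(.4126,.1463,.06,82.5)
crop(manip.grab_frame("side"),"pics/s10.png",190,110,120,140,4)
E
```

```text
t13.28 pos [0.5689 0.328  0.1338] th 82.62 Zax [ 0.0004  0.0002 -1.    ] | turn wz 0.12 then dx -0.2005 dy -0.1312 dz 0.0738 F [ 0.2644 -0.517   0.3389] w 0.395
```

View pics/s10.png

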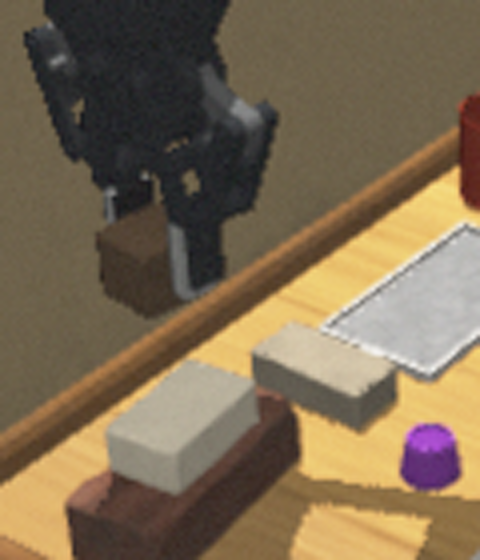

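Emit:
{"name": "send_rows", "arguments": {
  "steps": [
    [-0.0334,-0.0219,0,0,0,0],
    [-0.0334,-0.0219,0,0,0,0],
    [-0.0334,-0.0219,0,0,0,0],
    [-0.0334,-0.0219,0,0,0,0],
    [-0.0334,-0.0219,0,0,0,0],
    [-0.0334,-0.0217,0,0,0,0],
    [0,0,0.04,0,0,0],
    [0,0,0.034,0,0,0]
  ]
}}

```text
time: 14.32
tool_pos: [0.4129, 0.146, 0.0592]
tool_rot: [0.001, 0.752, 0.66, 0.001]
contact_force: [-0.1, 0.5, -0.8]
gripper_width: 0.396
```

Emit:
{"name": "send_rows", "arguments": {
  "steps": [
    [0,0,0.02,0,0,0],
    [0,0,0,0,0,0],
    [0,0,0,0,0,0]
  ]
}}

```text
time: 14.7
tool_pos: [0.4135, 0.1465, 0.0404]
tool_rot: [0.0, 0.751, 0.66, 0.001]
contact_force: [-0.2, -0.6, -0.1]
gripper_width: 0.395
```

```bash
python3 - <<'E'
from h import *
go(.4126,.1463,.0118,82.5)
crop(manip.grab_frame("side"),"pics/s11.png",290,160,120,100,6)
crop(manip.grab_frame("top"),"pics/t11.png",330,110,120,130,5)
E
```

```text
t14.70 pos [0.4135 0.1465 0.0404] th 82.57 Zax [ 0.0016  0.0003 -1.    ] | turn wz 0.07 then dx -0.0003 dy -0.0009 dz 0.0286 F [-0.158  -0.5616 -0.1056] w 0.395
```

View pics/s11.png

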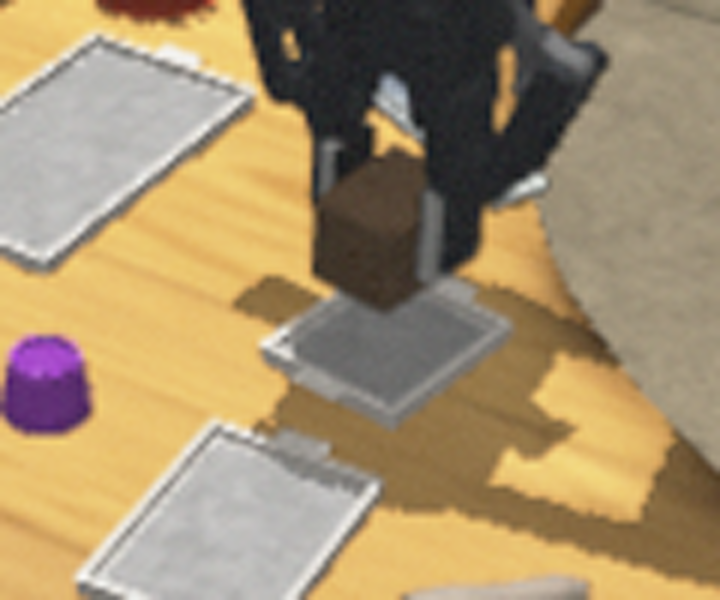

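View pics/t11.png

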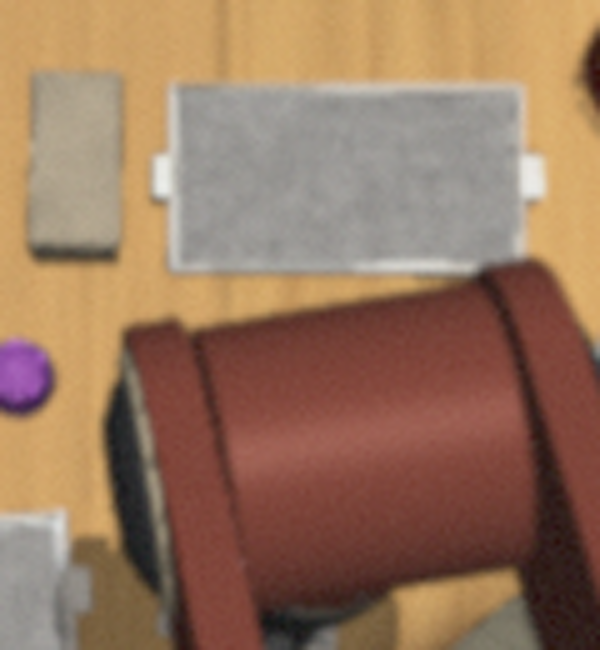

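Emit:
{"name": "send_rows", "arguments": {
  "steps": [
    [0,-0.001,0.015,0,0,0],
    [0,0,0.008,0,0,0],
    [0,0,0.003,0,0,0],
    [0,0,0.002,0,0,0],
    [0,0,0,0,0,0],
    [0,0,0,0,0,0]
  ]
}}

```text
time: 15.55
tool_pos: [0.412, 0.1465, 0.0116]
tool_rot: [0.0, 0.752, 0.66, 0.0]
contact_force: [0.8, -0.3, -1.4]
gripper_width: 0.399
```

```bash
python3 - <<'E'
from h import *
go(.4126,.1463,.0118,82.5)
crop(manip.grab_frame("side"),"pics/s12.png",310,180,90,70,8)
E
```

```text
t15.55 pos [0.412  0.1465 0.0116] th 82.54 Zax [ 0.0005  0.0001 -1.    ] | turn wz 0.04 then dx -0.0001 dy 0.0006 dz -0.0002 F [ 0.7886 -0.3144 -1.3577] w 0.399
```

View pics/s12.png

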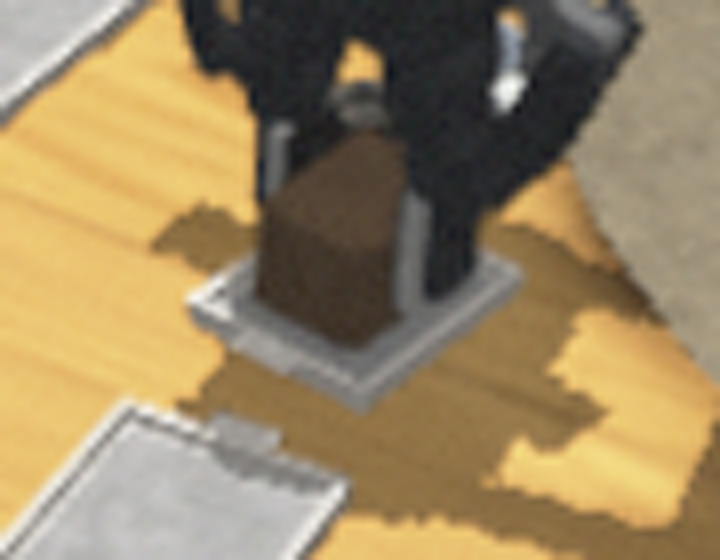

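Brown block is inside the tray with margins on all sides; I open and rise.

Emit:
{"name": "send_rows", "arguments": {
  "steps": [
    [0,0,0,0,0,0],
    [0,0,0,0,0,0],
    [0,0,0,0,0,0],
    [0,0,-0.01,0,0,0],
    [0,0,-0.03,0,0,0],
    [0,0,-0.04,0,0,0],
    [0,0,-0.04,0,0,0],
    [0,0,0,0,0,0]
  ],
  "grip": 0.52
}}

```text
time: 16.6
tool_pos: [0.4146, 0.147, 0.1363]
tool_rot: [0.002, 0.752, 0.66, 0.004]
contact_force: [-0.4, 0.7, -0.1]
gripper_width: 0.52
```

```bash
python3 - <<'E'
from h import *
go(.568,.328,.13,95.5)
crop(manip.grab_frame("side"),"pics/s13.png",180,130,240,170,3.3)
crop(manip.grab_frame("top"),"pics/t13.png",240,105,120,75,6.5)
E
```

```text
t16.60 pos [0.4146 0.147  0.1363] th 82.55 Zax [ 0.0091  0.0016 -1.    ] | turn wz -12.95 then dx 0.1655 dy 0.1700 dz 0.0063 F [-0.438   0.7111 -0.1091] w 0.52
```

View pics/s13.png

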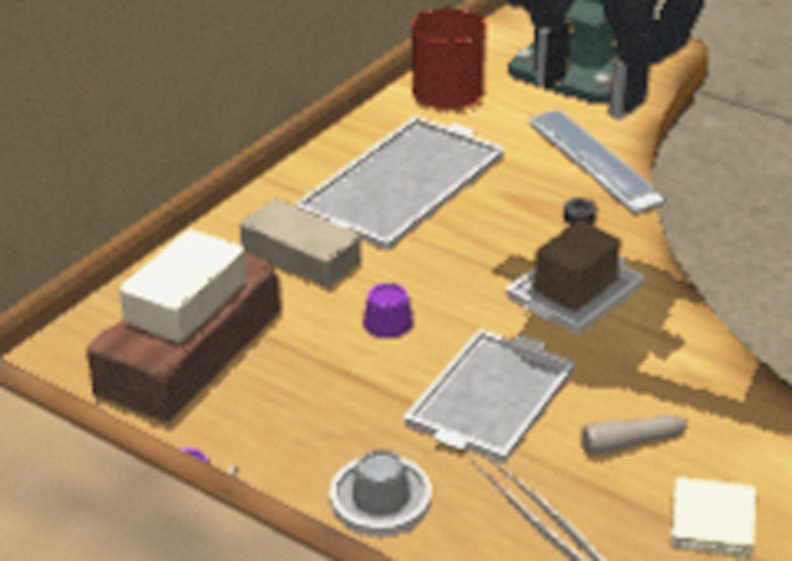

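View pics/t13.png

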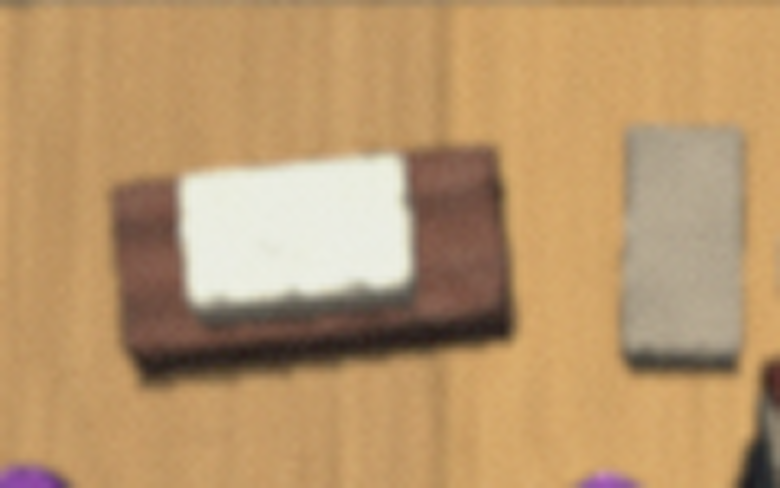

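```bash
python3 - <<'E'
from fit import *
f=lambda l:[((x+.5)/6.5-.5+240,(y+.5)/6.5-.5+105) for x,y in l]
for n,c,z,L,W in(("white",[(177,175),(403,152),(413,288),(188,305)],.066,.067,.041),("filing",[(113,185),(495,147),(510,320),(127,347)],.039,.119,.055)):
    x,_,e=rect(f(c),z,L,W);print(n,x[:2],np.degrees(x[2]),e)
    print(bp("top",f(c),[z]*4))
E
```

```text
white [0.5665 0.3295] 5.028833408091253 0.0010195130356579485
[[0.5831 0.3643 0.066 ]
 [0.5897 0.2983 0.066 ]
 [0.5489 0.2949 0.066 ]
 [0.5441 0.3603 0.066 ]]
filing [0.5679 0.3274] 4.889049709259404 0.0027698703523372226
[[0.5881 0.3874 0.039 ]
 [0.5992 0.2726 0.039 ]
 [0.546  0.2678 0.039 ]
 [0.5382 0.382  0.039 ]]
```

Emit:
{"name": "send_rows", "arguments": {
  "steps": [
    [0,0,0,0,0,-6.2],
    [0,0,0,0,0,-6.2],
    [0.0332,0.034,0,0,0,0],
    [0.0332,0.034,0,0,0,0],
    [0.0332,0.034,0,0,0,0],
    [0.0332,0.034,0,0,0,0],
    [0.0332,0.034,0,0,0,0],
    [0,0,0,0,0,0]
  ],
  "grip": 0.8
}}

```text
time: 17.7
tool_pos: [0.5667, 0.3277, 0.1281]
tool_rot: [-0.001, 0.675, 0.737, -0.002]
contact_force: [-0.6, 0.4, -0.8]
gripper_width: 0.798
```

Emit:
{"name": "send_rows", "arguments": {
  "steps": [
    [0,0,0.025,0,0,0],
    [0,0,0.025,0,0,0],
    [0,0,0,0,0,0],
    [0,0,0,0,0,0]
  ]
}}

```text
time: 18.2
tool_pos: [0.5666, 0.326, 0.0816]
tool_rot: [0.0, 0.676, 0.737, -0.0]
contact_force: [1.4, 0.7, 0.5]
gripper_width: 0.796
```

```bash
python3 - <<'E'
from h import *
go(.567,.3295,.046,95)
E
```

```text
t18.20 pos [0.5666 0.326  0.0816] th 94.93 Zax [-0.0002 -0.0002 -1.    ] | turn wz -0.07 then dx 0.0034 dy 0.0008 dz 0.0356 F [1.4159 0.718  0.5174] w 0.796
```

Emit:
{"name": "send_rows", "arguments": {
  "steps": [
    [0.0034,0.001,0.01,0,0,0],
    [0,0,0.015,0,0,0],
    [0,0,0.01,0,0,0],
    [0,0,0,0,0,0],
    [0,0,0,0,0,0]
  ]
}}

```text
time: 18.82
tool_pos: [0.5676, 0.33, 0.0463]
tool_rot: [0.0, 0.676, 0.737, 0.0]
contact_force: [-0.4, 0.2, 1.1]
gripper_width: 0.801
```

Emit:
{"name": "send_rows", "arguments": {
  "steps": [
    [0,0,0,0,0,0],
    [0,0,0,0,0,0],
    [0,0,0,0,0,0],
    [0,0,0,0,0,0],
    [0,0,0,0,0,0],
    [0,0,0,0,0,0]
  ],
  "grip": 0
}}

```text
time: 19.58
tool_pos: [0.5682, 0.3302, 0.0473]
tool_rot: [0.0, 0.676, 0.737, 0.001]
contact_force: [-0.9, -0.4, 5.5]
gripper_width: 0.463
```

```bash
python3 - <<'E'
from h import *
go(.567,.3295,.046,95)
crop(manip.grab_frame("side"),"pics/s14.png",190,150,100,100,6)
E
```

```text
t19.57 pos [0.5682 0.3302 0.0473] th 94.94 Zax [ 0.0015  0.0007 -1.    ] | turn wz -0.06 then dx -0.0006 dy -0.0012 dz 0.0013 F [-0.931  -0.3894  5.5255] w 0.463
```

View pics/s14.png

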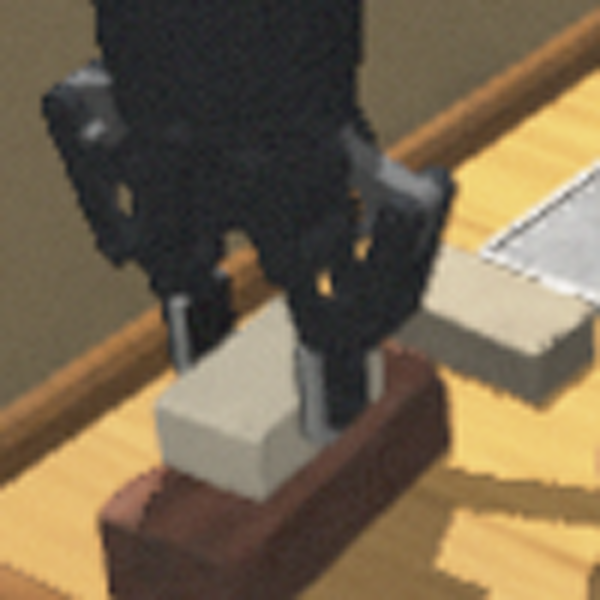

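Emit:
{"name": "send_rows", "arguments": {
  "steps": [
    [0,0,-0.01,0,0,0],
    [0,0,-0.02,0,0,0],
    [0,0,-0.03,0,0,0],
    [0,0,-0.01,0,0,0],
    [0,0,0,0,0,0],
    [0,0,0,0,0,0]
  ]
}}

```text
time: 20.38
tool_pos: [0.5667, 0.3296, 0.1149]
tool_rot: [-0.0, 0.676, 0.737, -0.001]
contact_force: [0.0, -0.0, -0.8]
gripper_width: 0.462
```

```bash
python3 - <<'E'
from h import *
go(.4027,.2618,.045,94.7)
crop(manip.grab_frame("side"),"pics/s15.png",190,120,120,130,5)
E
```

```text
t20.38 pos [0.5667 0.3296 0.1149] th 94.94 Zax [-0.002  -0.0009 -1.    ] | turn wz 0.24 then dx -0.0541 dy -0.1690 dz 0.0699 F [ 0.0016 -0.0121 -0.7781] w 0.462
```

View pics/s15.png

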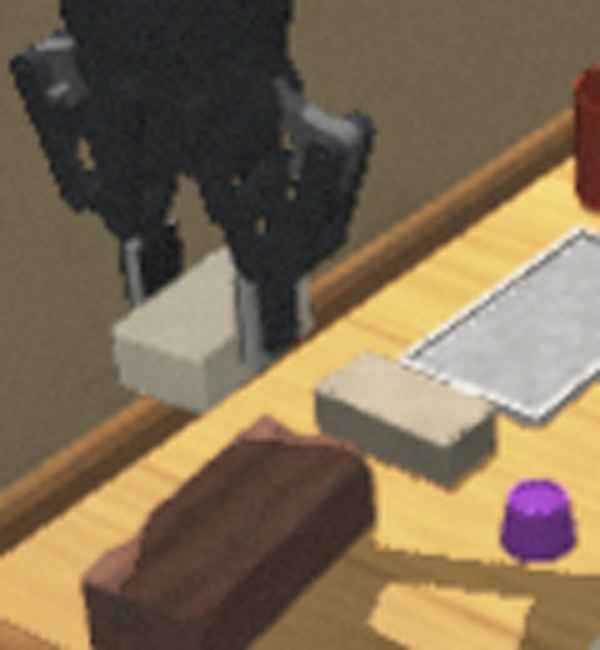

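Emit:
{"name": "send_rows", "arguments": {
  "steps": [
    [-0.0108,-0.0338,0,0,0,0.2],
    [-0.0108,-0.0338,0,0,0,0],
    [-0.0108,-0.0338,0,0,0,0],
    [-0.0108,-0.0338,0,0,0,0],
    [-0.0108,-0.0338,0,0,0,0],
    [0,0,0.04,0,0,0],
    [0,0,0.03,0,0,0],
    [0,0,0,0,0,0]
  ]
}}

```text
time: 21.42
tool_pos: [0.4006, 0.2607, 0.0429]
tool_rot: [-0.002, 0.677, 0.736, -0.004]
contact_force: [-0.2, 0.1, -0.4]
gripper_width: 0.466
```

Emit:
{"name": "send_rows", "arguments": {
  "steps": [
    [0,0,0,0,0,0],
    [0,0,0,0,0,0]
  ]
}}

```text
time: 21.68
tool_pos: [0.4048, 0.2626, 0.0479]
tool_rot: [0.001, 0.677, 0.736, 0.001]
contact_force: [0.4, 0.1, -0.4]
gripper_width: 0.462
```

```bash
python3 - <<'E'
from h import *
go(.4027,.2618,.011,94.7)
crop(manip.grab_frame("side"),"pics/s16.png",260,180,130,100,6)
E
```

```text
t21.68 pos [0.4048 0.2626 0.0479] th 94.74 Zax [ 0.0025  0.0011 -1.    ] | turn wz 0.04 then dx -0.0006 dy -0.0022 dz 0.0369 F [ 0.3802  0.1493 -0.4393] w 0.462
```

View pics/s16.png

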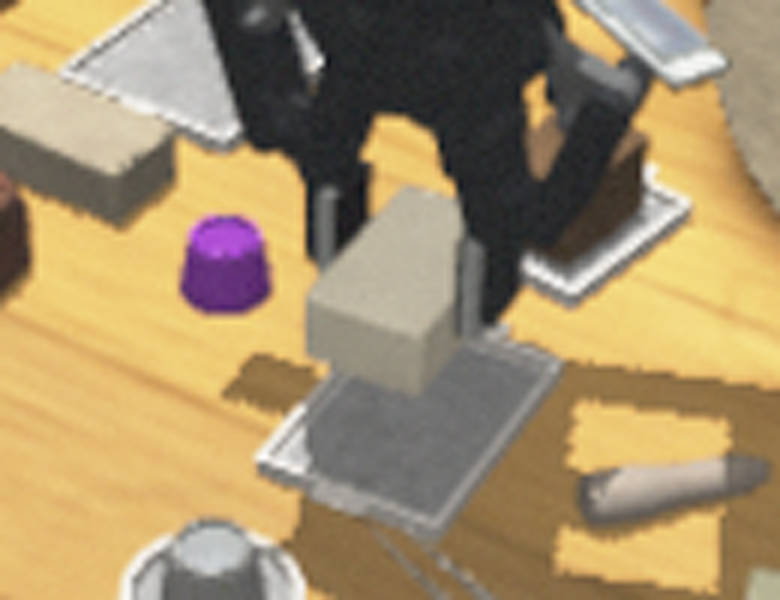

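Emit:
{"name": "send_rows", "arguments": {
  "steps": [
    [0,-0.0015,0.015,0,0,0],
    [0,0,0.013,0,0,0],
    [0,0,0.005,0,0,0],
    [0,0,0.002,0,0,0],
    [0,0,0,0,0,0],
    [0,0,0,0,0,0]
  ]
}}

```text
time: 22.48
tool_pos: [0.4024, 0.262, 0.0115]
tool_rot: [0.0, 0.677, 0.736, 0.0]
contact_force: [0.6, 0.4, -0.7]
gripper_width: 0.458
```

```bash
python3 - <<'E'
from h import *
go(.4027,.2618,.0115,94.7)
crop(manip.grab_frame("side"),"pics/s17.png",260,180,130,100,6)
E
```

```text
t22.48 pos [0.4024 0.262  0.0115] th 94.74 Zax [ 0.0007  0.0004 -1.    ] | turn wz 0.04 then dx -0.0003 dy 0.0003 dz 0.0000 F [ 0.5982  0.4477 -0.7465] w 0.458
```

View pics/s17.png

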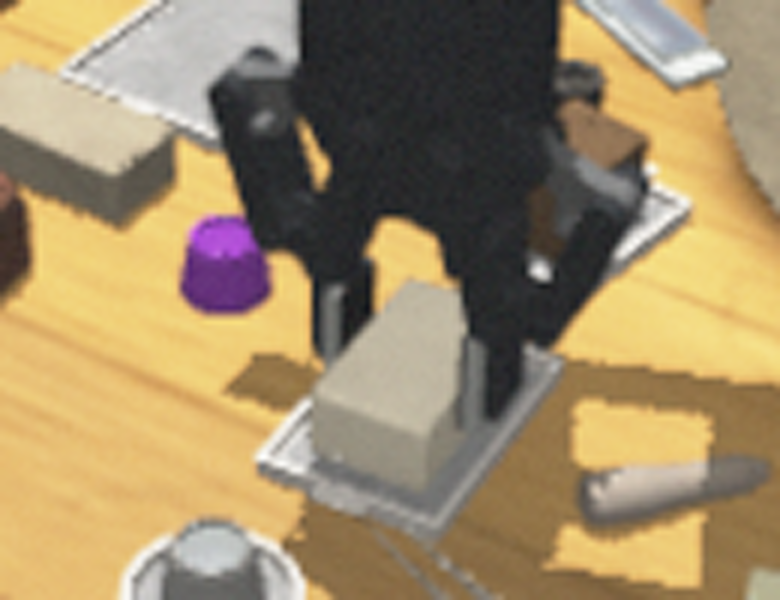

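Emit:
{"name": "send_rows", "arguments": {
  "steps": [
    [0,0,0,0,0,0],
    [0,0,0,0,0,0],
    [0,0,0,0,0,0],
    [0,0,-0.01,0,0,0],
    [0,0,-0.03,0,0,0],
    [0,0,-0.04,0,0,0],
    [0,0,-0.04,0,0,0],
    [0,0,0,0,0,0]
  ],
  "grip": 0.58
}}

```text
time: 23.52
tool_pos: [0.4048, 0.2632, 0.1364]
tool_rot: [0.002, 0.677, 0.736, 0.004]
contact_force: [-1.4, 0.1, -0.1]
gripper_width: 0.583
```

Emit:
{"name": "send_rows", "arguments": {
  "steps": [
    [0.011,0.033,0,0,0,0],
    [0.011,0.033,0,0,0,0],
    [0.011,0.033,0,0,0,0],
    [0.011,0.033,0,0,0,0],
    [0.011,0.033,0,0,0,0],
    [0,0,0,0,0,0],
    [0,0,0,0,0,0]
  ],
  "grip": 1
}}

```text
time: 24.4
tool_pos: [0.5609, 0.3299, 0.1302]
tool_rot: [-0.001, 0.677, 0.736, -0.001]
contact_force: [0.4, -0.3, 0.3]
gripper_width: 1.0
```

```bash
python3 - <<'E'
from h import *
go(.568,.3272,.012,95)
crop(manip.grab_frame("side"),"pics/s18.png",170,120,230,180,3.4)
E
```

```text
t24.40 pos [0.5609 0.3299 0.1302] th 94.75 Zax [-0.0023 -0.001  -1.    ] | turn wz -0.25 then dx -0.0033 dy 0.0068 dz 0.1182 F [ 0.4372 -0.285   0.2778] w 1.0
```

View pics/s18.png

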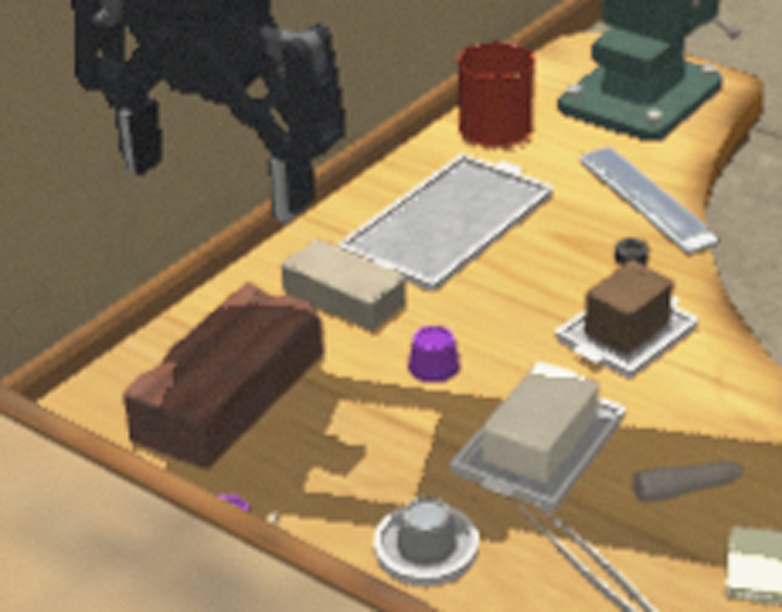

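Emit:
{"name": "send_rows", "arguments": {
  "steps": [
    [-0.0033,0.005,0.02,0,0,-0.2],
    [0,0,0.03,0,0,0],
    [0,0,0.03,0,0,0],
    [0,0,0,0,0,0],
    [0,0,0,0,0,0]
  ]
}}

```text
time: 25.08
tool_pos: [0.5674, 0.3274, 0.0517]
tool_rot: [0.0, 0.676, 0.737, 0.0]
contact_force: [0.2, 0.1, 0.7]
gripper_width: 1.005
```

```bash
python3 - <<'E'
from h import *
go(.568,.3272,.010,95)
crop(manip.grab_frame("side"),"pics/s19.png",180,140,120,120,5)
E
```

```text
t25.07 pos [0.5674 0.3274 0.0517] th 94.94 Zax [ 0.0005  0.0002 -1.    ] | turn wz -0.06 then dx -0.0003 dy 0.0006 dz 0.0417 F [0.2389 0.1291 0.6957] w 1.005
```

View pics/s19.png

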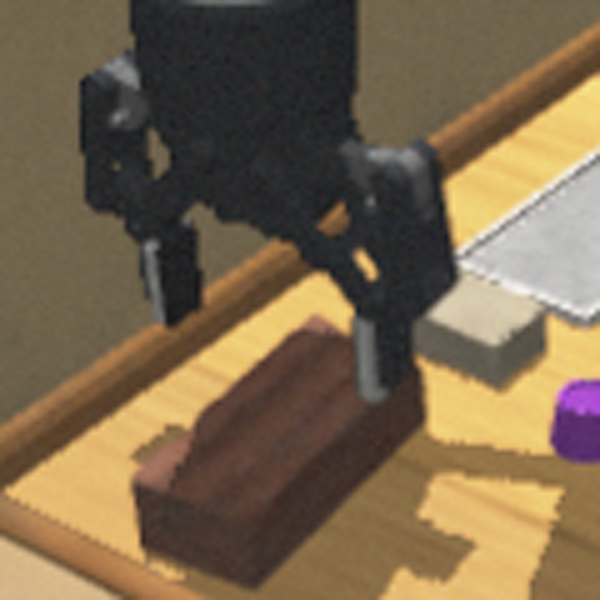

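Emit:
{"name": "send_rows", "arguments": {
  "steps": [
    [0,0.0005,0.015,0,0,0],
    [0,0,0.015,0,0,0],
    [0,0,0.012,0,0,0],
    [0,0,0,0,0,0],
    [0,0,0,0,0,0]
  ]
}}

```text
time: 25.75
tool_pos: [0.5679, 0.3276, 0.0093]
tool_rot: [0.0, 0.676, 0.737, 0.0]
contact_force: [-0.0, 1.1, 0.1]
gripper_width: 1.0
```

Emit:
{"name": "send_rows", "arguments": {
  "steps": [
    [0,0,0,0,0,0],
    [0,0,0,0,0,0],
    [0,0,0,0,0,0],
    [0,0,0,0,0,0],
    [0,0,0,0,0,0],
    [0,0,0,0,0,0]
  ],
  "grip": 0
}}

```text
time: 26.5
tool_pos: [0.5686, 0.3279, 0.0104]
tool_rot: [0.0, 0.676, 0.737, 0.001]
contact_force: [0.3, 1.2, 4.6]
gripper_width: 0.632
```

```bash
python3 - <<'E'
from h import *
go(.568,.3272,.010,95)
crop(manip.grab_frame("side"),"pics/s20.png",180,160,120,110,5)
E
```

```text
t26.50 pos [0.5686 0.3279 0.0104] th 94.94 Zax [ 0.0018  0.0009 -1.    ] | turn wz -0.06 then dx -0.0007 dy -0.0006 dz 0.0004 F [0.2884 1.248  4.6437] w 0.632
```

View pics/s20.png

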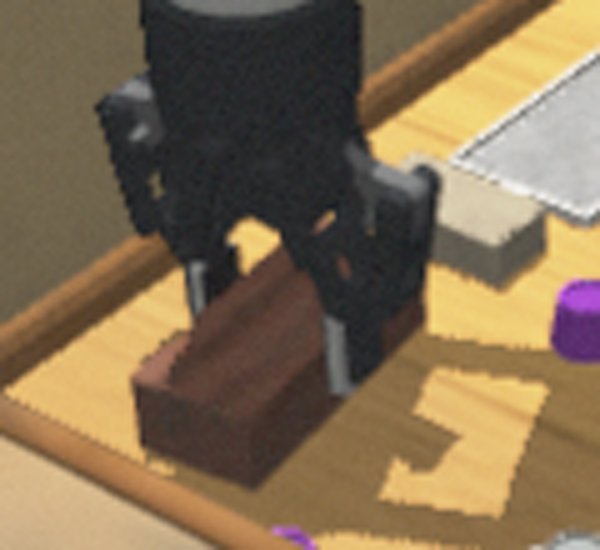

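Emit:
{"name": "send_rows", "arguments": {
  "steps": [
    [0,0,-0.01,0,0,0],
    [0,0,-0.02,0,0,0],
    [0,0,-0.03,0,0,2.6],
    [0,0,-0.03,0,0,2.6],
    [0,0,0,0,0,0],
    [0,0,0,0,0,0]
  ]
}}

```text
time: 27.3
tool_pos: [0.5669, 0.3272, 0.0983]
tool_rot: [-0.0, 0.708, 0.706, -0.001]
contact_force: [-1.0, -0.4, -3.1]
gripper_width: 0.63
```

```bash
python3 - <<'E'
from h import *
go(.571,.1074,.05,89.7)
crop(manip.grab_frame("side"),"pics/s21.png",180,110,140,120,5)
E
```

```text
t27.30 pos [0.5669 0.3272 0.0983] th 89.78 Zax [-0.0016 -0.0007 -1.    ] | turn wz 0.08 then dx -0.2198 dy 0.0052 dz 0.0483 F [-1.0386 -0.3835 -3.1406] w 0.63
```

View pics/s21.png

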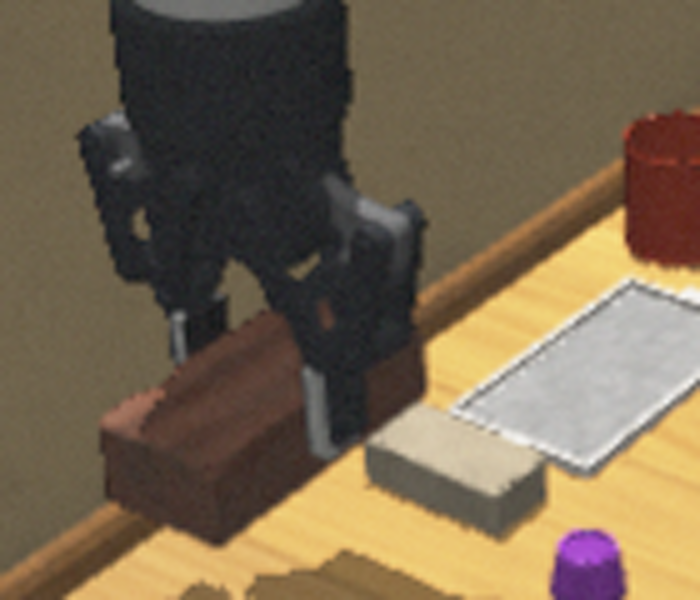

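Emit:
{"name": "send_rows", "arguments": {
  "steps": [
    [-0.0367,0.0008,0,0,0,0],
    [-0.0367,0.0008,0,0,0,0],
    [-0.0367,0.0008,0,0,0,0],
    [-0.0367,0.0008,0,0,0,0],
    [-0.0367,0.0008,0,0,0,0],
    [-0.0363,0.0008,0,0,0,0],
    [0,0,0,0,0,0],
    [0,0,0.02,0,0,0]
  ]
}}

```text
time: 28.35
tool_pos: [0.5725, 0.108, 0.0794]
tool_rot: [0.001, 0.709, 0.705, 0.001]
contact_force: [-0.5, -0.1, -2.4]
gripper_width: 0.629
```

Emit:
{"name": "send_rows", "arguments": {
  "steps": [
    [0,0,0.02,0,0,0],
    [0,0,0.01,0,0,0],
    [0,0,0,0,0,0],
    [0,0,0,0,0,0]
  ]
}}

```text
time: 28.85
tool_pos: [0.572, 0.108, 0.0497]
tool_rot: [0.0, 0.709, 0.706, 0.0]
contact_force: [-0.4, 0.6, -2.1]
gripper_width: 0.632
```

```bash
python3 - <<'E'
from h import *
go(.571,.1074,.0138,89.7)
crop(manip.grab_frame("side"),"pics/s22.png",230,100,140,120,5)
crop(manip.grab_frame("top"),"pics/t22.png",320,90,160,120,5)
E
```

```text
t28.85 pos [0.572  0.108  0.0497] th 89.77 Zax [ 0.0008  0.0001 -1.    ] | turn wz 0.07 then dx -0.0006 dy -0.0010 dz 0.0359 F [-0.3852  0.5809 -2.0621] w 0.632
```

View pics/s22.png

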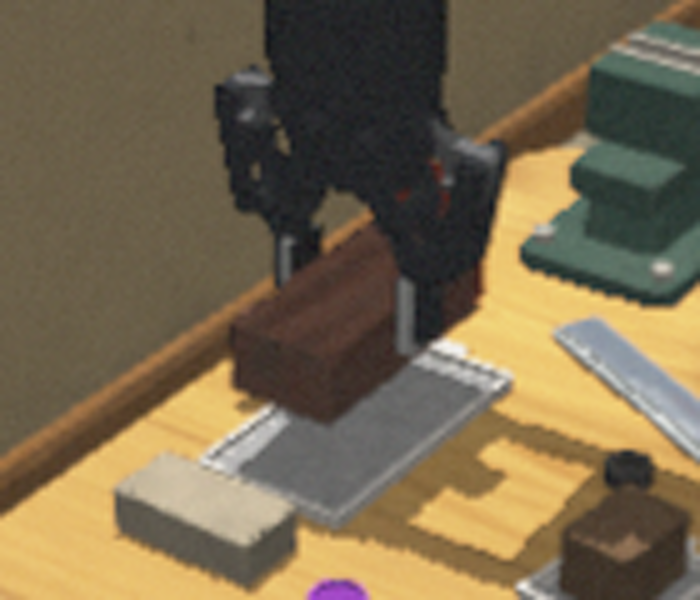

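View pics/t22.png

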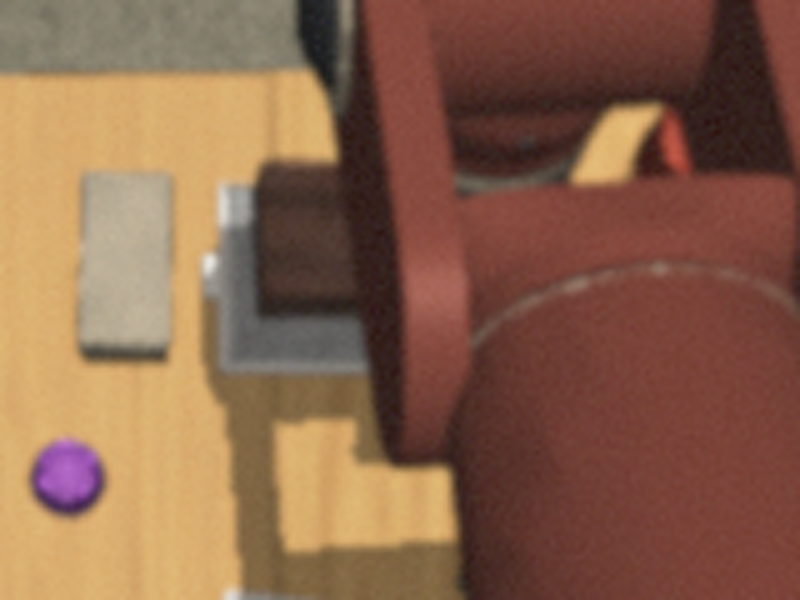

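```bash
python3 - <<'E'
from h import *
f=lambda l:[((x+.5)/5-.5+320,(y+.5)/5-.5+90) for x,y in l]
print(bp("top",f([(258,165),(258,310),(218,185),(218,372)]),[.078,.05,.008,.008]))
E
```

```text
[[0.5957 0.1675 0.078 ]
 [0.5472 0.1662 0.05  ]
 [0.6093 0.1787 0.008 ]
 [0.5326 0.1794 0.008 ]]
```

Emit:
{"name": "send_rows", "arguments": {
  "steps": [
    [0,-0.001,0.015,0,0,0],
    [0,0,0.012,0,0,0],
    [0,0,0.006,0,0,0],
    [0,0,0.003,0,0,0],
    [0,0,0,0,0,0],
    [0,0,0,0,0,0]
  ]
}}

```text
time: 29.7
tool_pos: [0.5709, 0.1077, 0.0135]
tool_rot: [0.0, 0.709, 0.705, 0.0]
contact_force: [0.3, 0.1, -2.2]
gripper_width: 0.628
```

```bash
python3 - <<'E'
from h import *
go(.571,.1074,.0134,89.7)
crop(manip.grab_frame("side"),"pics/s23.png",230,110,140,120,5)
E
```

```text
t29.70 pos [0.5709 0.1077 0.0135] th 89.74 Zax [ 0.001   0.0001 -1.    ] | turn wz 0.04 then dx -0.0003 dy 0.0001 dz 0.0001 F [ 0.3346  0.0563 -2.2172] w 0.628
```

View pics/s23.png

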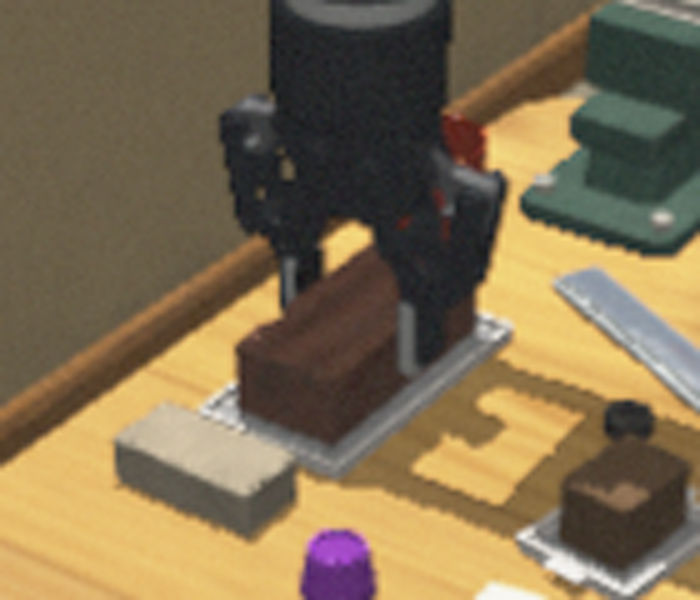

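Inside the tray, level. I open, rise and clear the view.

Emit:
{"name": "send_rows", "arguments": {
  "steps": [
    [0,0,0,0,0,0],
    [0,0,0,0,0,0],
    [0,0,0,0,0,0],
    [0,0,-0.01,0,0,0],
    [0,0,-0.03,0,0,0],
    [0,0,-0.04,0,0,0],
    [0,0,-0.05,0,0,0],
    [0,0,-0.03,0,0,0]
  ],
  "grip": 0.76
}}

```text
time: 30.75
tool_pos: [0.5718, 0.1078, 0.1775]
tool_rot: [0.002, 0.709, 0.706, 0.002]
contact_force: [1.0, 0.4, 0.1]
gripper_width: 0.763
```

Emit:
{"name": "send_rows", "arguments": {
  "steps": [
    [-0.05,-0.02,0,0,0,0],
    [-0.05,-0.02,0,0,0,0],
    [-0.05,-0.02,0,0,0,0],
    [-0.05,-0.02,0,0,0,0],
    [-0.05,-0.02,0,0,0,0],
    [-0.05,-0.02,0,0,0,0],
    [-0.05,-0.02,0,0,0,0],
    [-0.05,-0.01,0,0,0,0]
  ]
}}

```text
time: 31.75
tool_pos: [0.4179, -0.2932, 0.1744]
tool_rot: [0.001, 0.709, 0.705, 0.0]
contact_force: [1.0, 0.4, -0.6]
gripper_width: 0.758
```

Emit:
{"name": "send_rows", "arguments": {
  "steps": [
    [-0.04,0,0,0,0,0],
    [-0.04,0,0,0,0,0],
    [-0.03,0,0,0,0,0],
    [0,0,0,0,0,0],
    [0,0,0,0,0,0]
  ]
}}

```text
time: 32.38
tool_pos: [0.4183, -0.4012, 0.1736]
tool_rot: [-0.0, 0.709, 0.706, 0.0]
contact_force: [-0.5, 0.0, -0.9]
gripper_width: 0.757
```

```bash
python3 - <<'E'
from h import *
print({k:manip.state()[k] for k in("time","tool_pos","contact_force")})
s=manip.grab_frame("side");t=manip.grab_frame("top");cv2.imwrite("pics/topF.png",t)
crop(s,"pics/sF.png",190,120,230,190,3.4)
crop(t,"pics/tF.png",230,100,220,160,3.6)
d=cv2.absdiff(t,cv2.imread("pics/top0.png")).max(2)
for n,(x,y,w,h) in {"fire":(330,120,30,46),"punch":(310,255,36,34),"purpleR":(322,175,22,22),"purpleL":(234,174,22,22)}.items(): print(n,d[y:y+h,x:x+w].mean(),d[y:y+h,x:x+w].max())
E
```

```text
{'time': 32.375, 'tool_pos': array([ 0.4183, -0.4012,  0.1736]), 'contact_force': array([-0.5496,  0.0066, -0.8813])}
fire 2.6652173913043478 11
punch 2.656862745098039 9
purpleR 2.8264462809917354 12
purpleL 2.9049586776859506 11
```

View pics/tF.png

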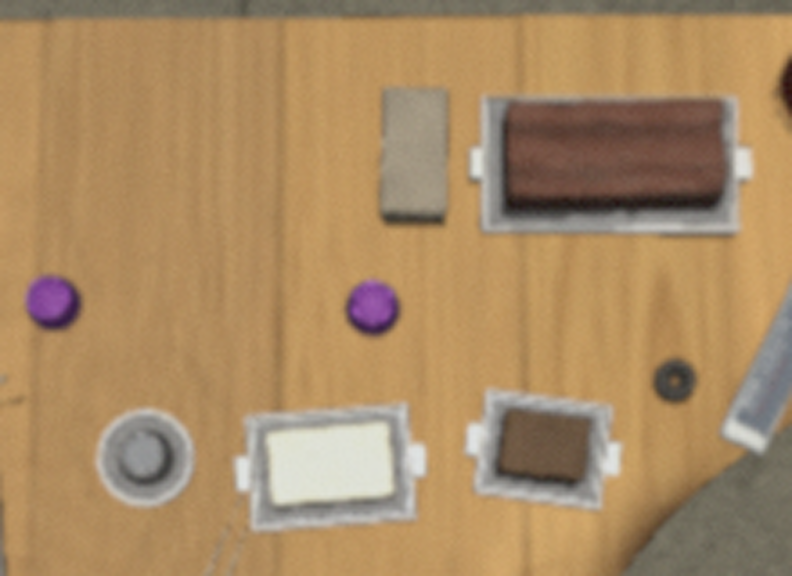

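View pics/sF.png

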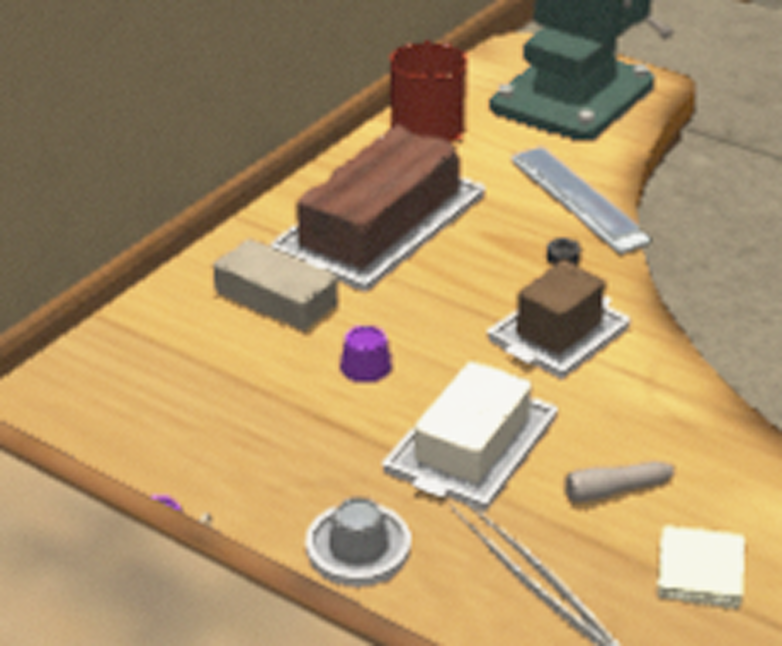

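All four things lie flat in their holders (crop pixels: loupe (145,457), white block (330,463), brown block (545,445), filing block (613,153)). The firebrick, punch and purple domes show no change from the first picture.

```bash
python3 -c "
from plant import manip
print(manip.job_done())"
```

```text
the job is handed in; nothing more can be done
None
```

I took the pile apart from the top down and put everything away: the grey loupe in the round dish, the brown block in the small tray, the white block in the middle tray and the filing block in the long tray. The job was handed in at about 32 s with the gripper clear.

- **Final pictures:** in both camera views, all four things sit inside their holders, flat and right way up.
- **Bystanders:** the firebrick, the steel punch and the two purple look-alike domes show no change from the first top picture beyond image noise.
- **Irregularity:** while opening in the dish, the fingers brushed its rim with about 7–9 N. I closed them slightly before rising, and the loupe stayed upright in the dish. Every other force reading was 6 N or less.
- **Disagreement:** in the first overlays, the side-view fit of the pile's lower edges was about 3 pixels off. The grasps centred themselves, so the placings were not affected.

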